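# Make up two overhaul kits from the parts-store stock

### The job

Make up two kits. Green tray: hang the larger, brass slotted washer on the post and then the smaller, red one on top of it, both lying flat with their slots crossed at right angles (a quarter turn apart) so that neither can slide off, and stand the copper bush in that tray's empty cell. Grey tray: stand the piston in the cell with the yellow liner and the rusty flanged pipe stub, flange down, in the bare cell; set everything down rather than dropping it, and leave the steel bush where it stands.

Things in the scene. Friction and masses are not known exactly. Their poses are not given: they have to be found in the camera images.
- green_tray: Fixed green open tray, 150 (its x) by 220 (its y) by 20 mm high; floor and walls 4 mm thick; a 4 mm wall of full height along its x axis at y = 0 parts it into two cells of 142 x 104 mm. Origin: centre of its underside, on the bench. The post stands in the cell at +y (cell centre y = +54 mm); the empty cell is at -y (centre y = -54 mm). It is turned by up to 0.25 rad from the bench and may be the left or the right tray
- grey_tray: Fixed grey open tray, same sizes and axes as the green one. The cell at +y (centre y = +54 mm) has a thin yellow liner on its floor, the cell at -y (centre y = -54 mm) is bare grey. Turned by up to 0.25 rad, left or right
- post: Fixed upright post in the +y cell of the green tray. Origin: centre of its foot's underside, on the tray's floor, 4 mm above the bench; z up. A dark foot 40 mm in diameter and 28 mm high (washers rest on its top) carries a bright pin 9 mm in diameter, straight up to 66 mm above the origin, then tapering to 3 mm across at 78 mm
- brass_washer_mid (a point): Middle of the brass slotted washer (C-washer), a loose brass-coloured disc lying flat on the bench: 62 mm in diameter, 12 mm thick, about 0.2 kg, with two flats 54 mm apart (faces square to its y, 30 mm long) and a slot 15 mm wide along its x axis, from 7.5 mm behind the centre to the rim, open at +x. The point is on the disc's axis, half-way up; z up. Best gripped across the flats
- red_washer_mid (a point): Middle of the red slotted washer, same shape as the brass one but red and smaller: 54 mm in diameter, 12 mm thick, flats 47 mm apart (26 mm long, square to its y), about 0.14 kg, slot 15 mm wide along x from 7.5 mm behind the centre, open at +x. The point is on the axis, half-way up
- copper_bush_mid (a point): Middle of the copper-coloured bush: an upright plain tube, 40 mm outside diameter, 24 mm bore, 40 mm high, about 0.22 kg, loose on the bench. The point is on its axis, half-way up; z up
- steel_bush_mid (a point): Middle of the steel-coloured bush, same shape and size as the copper one; not needed, to be left where it stands
- piston_mid (a point): Middle of the loose aluminium engine piston standing crown up: a cylinder 56 mm in diameter, 55 mm high, with three ring grooves near the top and a dark pin hole through its side, about 0.3 kg. The point is on its axis, half-way up; z up
- stub_mid (a point): Middle of the rusty flanged pipe stub standing on its flange: flange 80 mm in diameter and 12 mm thick at the bottom, above it a pipe neck 42 mm in diameter up to the total height of 62 mm, about 0.55 kg. The point is on its axis, half-way up (31 mm); z up. Grip it by the neck
Mind the look-alikes: they are no part of the job. Of the things shaped like the part that bears copper_bush_mid, the copper one is meant.

How it is judged:
At the end, for the whole second after the job is handed in: Brass washer on the post's foot, red on it (10 mm off axis, 4 mm in height, 7 deg of flat), slot axes at least 60 deg apart (opposite does not count); copper bush, piston and stub upright (8 deg) on the floors of their cells (5 mm); all released, at rest; steel bush within 20 mm of its start (horizontal distance between each of brass_washer_mid, red_washer_mid and post below 0.01 m and z of brass_washer_mid in the frame of post between 0.03 and 0.038 m and angle between each of brass_washer_mid, red_washer_mid's own z axis and vertical below 0.12 rad and z of red_washer_mid in the frame of post between 0.042 and 0.05 m and angle between the x axis of brass_washer_mid and the x axis of red_washer_mid, either way round above 1.05 rad and x of copper_bush_mid in the frame of green_tray between -0.062 and 0.062 m and y of copper_bush_mid in the frame of green_tray between -0.11 and -0.01 m and z of copper_bush_mid in the frame of green_tray between 0.019 and 0.029 m and angle between each of copper_bush_mid, piston_mid, stub_mid, steel_bush_mid's own z axis and vertical below 0.15 rad and x of piston_mid in the frame of grey_tray between -0.062 and 0.062 m and y of piston_mid in the frame of grey_tray between 0.01 and 0.11 m and z of piston_mid in the frame of grey_tray between 0.0265 and 0.0365 m and x of stub_mid in the frame of grey_tray between -0.062 and 0.062 m and y of stub_mid in the frame of grey_tray between -0.11 and -0.01 m and z of stub_mid in the frame of grey_tray between 0.03 and 0.04 m and linear speed of each of brass_washer, red_washer, copper_bush, piston, stub below 0.02 m/s and distance of steel_bush_mid from where it was at the start of the episode below 0.02 m); the robot touches nothing.
It fails at once if the steel bush is shifted by more than 20 mm or lifted (distance of steel_bush_mid from where it was at the start of the episode above 0.02 m).
It fails at once if a part is dropped (falls free at over 0.8 m/s, about 30 mm of fall) ((linear speed of brass_washer above 0.8 m/s and contact force between the fingers and brass_washer below 0.1 N) or (linear speed of red_washer above 0.8 m/s and contact force between the fingers and red_washer below 0.1 N) or (linear speed of copper_bush above 0.8 m/s and contact force between the fingers and copper_bush below 0.1 N) or (linear speed of piston above 0.8 m/s and contact force between the fingers and piston below 0.1 N) or (linear speed of stub above 0.8 m/s and contact force between the fingers and stub below 0.1 N)).
It also fails if it takes over 123 s, if anything falls off the work surface, if the arm or the gripper's body presses on something with over 40 N, if the wrist force passes 120 N, or if a joint passes its speed limit or range.

### The arm

A 7-joint arm with a two-finger parallel gripper is mounted at the origin on the work surface. World frame = base frame: x ahead of the robot, y to its left, z up, the work surface at z = 0. Lengths are in m, angles in rad, forces in N, time in s.
With the tool pointing down it reaches from about 0.4 to 0.85 m from the base axis. Payload 4.4 kg.
Tool frame: the origin (TCP) lies midway between the tips of the shut fingers; the grasp point (between the pads) lies 19 mm behind it; z points along the fingers, y is the line along which they close (so a half turn about z gives the same grasp; the last joint's range is limited). The gripper opens to 94 mm and grips with 3 to 60 N. Pads are 16 mm wide; open, the fingers measure 119 mm over their backs; the gripper's body (75 mm by 177 mm) begins 78 mm behind the grasp point.
Start: joints at [-1.243, 0.628, 0.038, 1.517, -0.027, 0.996, -0.02], TCP at [0.249, 0.6, 0.205] pointing down, gripper open.
Joint ranges: [-3.06, 3.06], [-0.37, 2.12], [-1.25, 1.32], [0.18, 2.47], [-1.1, 4.24], [0.23, 1.98], [-2.94, 2.94]. Speed limits (rad/s): [2.57, 2.57, 3.14, 3.14, 3.14, 3.14, 3.14].

### API

Orientations are given as a unit quaternion [x, y, z, w].
In Python, from rig import monitor, eyes, order gives the robot as it stands.
- The arm moves only by the tool drive_tool, never from a script. Its argument "deltas" is a list of rows, each an object of numbers: "fingers": the closure, from 0 (fully open) to 1 (shut); "x", "y", "z": the shift along the tool's x, y, z in mm; "turn": the turn about the tool's z in degrees. A call has 1 to 8 rows; each row shifts and turns the commanded pose from where the row before left it, along the tool's axes as they then stand; what a row does not reach is not made up. A row lasts 1/12 s, in which the tool goes at most 41.7 mm and 7.16 degrees, less where a joint would pass 70% of its speed; a pose out of reach is approached as far as the arm can. A call with a gripper value outside its range is refused whole. The fingers move at their own pace and stop on an object; the grip force is fixed at half the most. Time passes only in rows, so rows that do not move let the fingers close. It gives the time, the measured TCP pose, the force, the opening and the grip force at its end, in the units of the state.
- monitor.state(): the state, without advancing time (a new reading comes with each control period).
- eyes.snapshot(name): name is "scene" or "top" or "wrist"; returns a dict with "pixels" (400x640x3 uint8, red, green, blue), "z_map" (400x640 float32, m along the optical axis (not along the pixel's ray), 0 where there is no reading), "vertical_fov" (degrees; the focal length in pixels is half the picture's height over the tangent of half this angle, whatever the lens; pixels are square), "cx", "cy" (the principal point, pixels), "camera_from_world" (4x4, takes a point from world to camera coordinates). Camera axes: x right, y up, looking along -z (the intrinsics and any distortion apply to the point x, -y, -z); pixel columns grow to the right and rows downward; lengths in m; the calibration is good to about 2 mm. A picture is of the moment at which its call begins.
- order.finish_job(): hands the job in; it is judged then, once.
The state is a dict: "clock": time; "joint_pos": joint angles; "qd": joint speeds; "joint_torque": joint torques, N m; "position": TCP position; "tcp_rot": TCP orientation; "ft_force": force on the tool from outside, world axes, zero at the start; "moment": the same for the moment, N m; "gripper_width": finger opening in m; "grasp_force": force on a finger pad.
Only numpy, scipy, OpenCV 4.12 (cv2) and the standard library are available. Lean on these libraries where they do the work, as an engineer would, in place of code of your own. Each camera call takes 0.05 s, during which the arm holds its last target. There are 200 camera calls.

## Working session

There is one attempt and no reset: what is moved stays moved. The work goes in short steps, Python scripts to look and compute and a tool call to move; the robot and the scene stay as the last step left them, time stands still between calls to the robot, and variables do not carry over. Pictures are saved under pics/ and viewed, at most 14 in all, crops included, and the job is handed in when it is done.

Besides the shell and the picture viewer there is one more tool, called after "Request:" by a JSON object that holds its "fn" and its "kwargs". drive_tool: Moves the arm, as the interface text tells. Its arguments: {"type":"object","properties":{"deltas":{"type":"array","items":{"type":"object","properties":{"fingers":{"type":"number"},"x":{"type":"number"},"y":{"type":"number"},"z":{"type":"number"},"turn":{"type":"number"}}}}},"required":["deltas"]}

```bash
ls; mkdir -p pics; cat > h.py <<'E'
import numpy as np, cv2
from rig import monitor, eyes, order
def snap(n):
    s=eyes.snapshot(n); s={k:(np.array(v) if k in('pixels','z_map','camera_from_world') else v) for k,v in s.items()}
    s['f']=200/np.tan(np.radians(s['vertical_fov'])/2); return s
def world(s):
    z=s['z_map']; v,u=np.mgrid[0:400,0:640]
    P=np.stack([(u-s['cx'])/s['f']*z,-(v-s['cy'])/s['f']*z,-z,np.ones_like(z)],-1)
    W=P@np.linalg.inv(s['camera_from_world']).T
    W[z==0]=np.nan
    return W[...,:3]
def ray(s,u,v,h):
    T=np.linalg.inv(s['camera_from_world']); o=T[:3,3]
    d=T[:3,:3]@np.array([(u-s['cx'])/s['f'],-(v-s['cy'])/s['f'],-1]); return o+d*(h-o[2])/d[2]
def save(s,n): cv2.imwrite('pics/'+n,cv2.cvtColor(s['pixels'].astype(np.uint8),cv2.COLOR_RGB2BGR))
E
python3 - <<'E'
from h import *
print(monitor.state())
for n in('top','scene'):
    s=snap(n); save(s,n+'0.png'); print([(k,s[k]) for k in s if k not in('pixels','z_map')], np.nanmin(s['z_map']),s['z_map'].max())
    np.save(n+'.npy',s,allow_pickle=True)
E
```

```text
pics
{'clock': 0.0, 'joint_pos': array([-1.24279221,  0.62930598,  0.0384388 ,  1.51831754, -0.02698245,
        0.99626992, -0.0199932 ]), 'qd': array([-1.87827362e-03, -1.73017541e-03,  7.10853774e-04,  1.14650083e-03,
        9.97849343e-05, -1.06147018e-03,  1.14807315e-03]), 'joint_torque': array([ 1.26910494e-03, -5.49732471e+01,  1.14386994e+00, -1.86630803e+01,
       -5.21565636e-02,  2.37327826e-02,  1.32720370e-04]), 'position': array([0.24914176, 0.59967575, 0.2045962 ]), 'tcp_rot': array([ 1.95622284e-01,  9.80678911e-01, -8.77304576e-04, -1.58155980e-04]), 'ft_force': array([ 0.7611699 ,  0.26828017, -0.38774951]), 'moment': array([ 0.01380964,  0.03370401, -0.05251064]), 'grasp_force': 0.0, 'gripper_width': 0.09415111482827904}
[('vertical_fov', 43.1406425680692), ('cx', 314.41579729239777), ('cy', 199.9883732571281), ('camera_from_world', array([[-3.01584977e-03, -9.99994780e-01, -1.15919437e-03,
        -9.61359702e-04],
       [ 9.97170312e-01, -3.09440127e-03,  7.51118763e-02,
        -5.95776545e-01],
       [-7.51150712e-02, -9.29388075e-04,  9.97174439e-01,
        -1.65944061e+00],
       [ 0.00000000e+00,  0.00000000e+00,  0.00000000e+00,
         1.00000000e+00]])), ('f', np.float64(505.90781374855493))] 0.0 2.5644386
[('vertical_fov', 43.4991323735295), ('cx', 314.4292195247625), ('cy', 197.5714796251052), ('camera_from_world', array([[-1.70977523e-01,  9.85274821e-01, -4.61873380e-04,
         9.23191316e-02],
       [-5.21427851e-01, -9.00870790e-02,  8.48526555e-01,
         2.60944997e-01],
       [ 8.35990241e-01,  1.45319802e-01,  5.29152598e-01,
        -1.81715047e+00],
       [ 0.00000000e+00,  0.00000000e+00,  0.00000000e+00,
         1.00000000e+00]])), ('f', np.float64(501.3149875757084))] 0.0 3.9163163
```

View pics/top0.png

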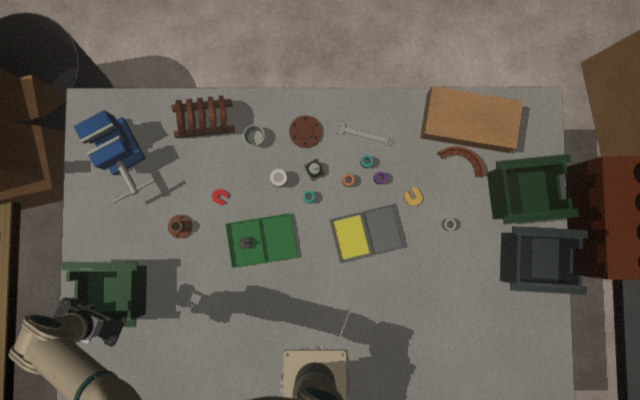

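View pics/scene0.png

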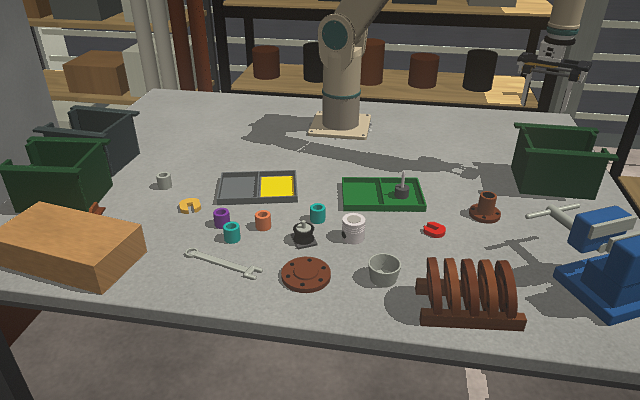

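The top view shows brass washer (413,197), red washer (221,197), copper bush (349,180), steel bush (450,225), piston (279,178), stub (180,227), green tray (262,240) with its post at (246,242), and grey tray (367,233) with yellow on its left. The scene view agrees: red (434,229), brass (190,206), copper (263,221), piston (353,229), stub (486,207).

```bash
cat > m.py <<'E'
from h import *
seeds=dict(brass=(413,197,.012),red=(221,197,.012),copper=(349,180,.04),steel=(450,225,.04),piston=(279,178,.055),stub=(180,227,.062))
s=np.load('top.npy',allow_pickle=True).item(); W=world(s)
print('bench z',np.nanmedian(W[300:310,500:550,2]))
for n,(u,v,h) in seeds.items():
    R=16; sl=(slice(v-R,v+R+1),slice(u-R,u+R+1)); z=W[sl][...,2]
    m=(z>h-.006)&(z<h+.008)
    k,l,st,c=cv2.connectedComponentsWithStats(m.astype(np.uint8)); i=1+np.argmax(st[1:,4])
    p=np.argwhere(l==i); (cy,cx),r=cv2.minEnclosingCircle(p[:,None].astype(np.float32))
    print(n,'n',len(p),'meanz',np.nanmean(z[l==i]).round(4),'c',ray(s,u-R+cx,v-R+cy,h)[:2].round(4),'diam',round(2*r*(1.66-h)/s['f'],4),'mean',np.nanmean(W[sl][l==i],0).round(4))
hsv=cv2.cvtColor(s['pixels'].astype(np.uint8),cv2.COLOR_RGB2HSV)
inside=np.zeros((400,640),bool); inside[200:275,215:410]=1
z=W[...,2]
rim=inside&(z>.012)&(z<.03)
k,l,st,c=cv2.connectedComponentsWithStats(rim.astype(np.uint8))
G=inside&(z>-.005)&(z<.03)&((hsv[...,0]>45)&(hsv[...,0]<80)&(hsv[...,1]>120))
Y=inside&(hsv[...,0]>20)&(hsv[...,0]<35)&(hsv[...,1]>120)
def rect(P):
    P=(P*1000).astype(np.float32); r=cv2.minAreaRect(P[:,None]); return np.round(r[0],1),np.round(r[1],1),round(r[2],2)
print('green',rect(W[G][:,:2])); print('yel',rect(W[Y][:,:2]), np.nanmean(W[Y],0))
for i in range(1,k):
    if st[i,4]>100: print('rim',st[i],rect(W[l==i][:,:2]))
p=inside&(z>.035)&(z<.11); print('post',W[p].round(3)[:60:3])
E
python3 m.py
```

```text
bench z 0.0003428776656039245
brass n 207 meanz 0.0122 c [ 0.6044 -0.3311] diam 0.0694 mean [ 0.6066 -0.3323  0.0122]
red n 152 meanz 0.0118 c [0.6103 0.3171] diam 0.0599 mean [0.6121 0.3174 0.0118]
copper n 68 meanz 0.0407 c [ 0.664 -0.114] diam 0.0381 mean [ 0.6638 -0.1144  0.0407]
steel n 79 meanz 0.0395 c [ 0.5158 -0.4444] diam 0.0402 mean [ 0.5154 -0.4449  0.0395]
piston n 215 meanz 0.0553 c [0.6706 0.1155] diam 0.0543 mean [0.6703 0.1162 0.0553]
stub n 126 meanz 0.0623 c [0.5123 0.4457] diam 0.0439 mean [0.5125 0.4474 0.0623]
green (array([464.9, 167.2]), array([138.2, 193.7]), 9.51)
yel (array([ 473.7, -122.5]), array([132.4,  90.7]), 16.8) [ 0.47292784 -0.12274585  0.00532807]
rim [339 203  66  53 251] (array([ 491.3, -192.3]), array([150.3, 187.2]), 13.51)
rim [330 217  37  46 111] (array([ 472. , -112.2]), array([149.7,  90.1]), 13.62)
rim [225 219  73  49 246] (array([465.4, 173.7]), array([149.9, 223.5]), 8.9)
post [[0.594 0.028 0.045]
 [0.594 0.018 0.043]
 [0.595 0.008 0.036]
 [0.591 0.015 0.039]
 [0.474 0.235 0.036]
 [0.467 0.215 0.036]
 [0.464 0.231 0.04 ]
 [0.461 0.226 0.075]
 [0.461 0.215 0.036]
 [0.458 0.226 0.073]
 [0.457 0.218 0.038]
 [0.454 0.225 0.059]
 [0.451 0.231 0.04 ]
 [0.448 0.215 0.036]
 [0.441 0.228 0.036]]
```

```bash
cat >> h.py <<'E'
from scipy.spatial.transform import Rotation as Ro
def pose():
    st=monitor.state(); R=Ro.from_quat(st['tcp_rot']).as_matrix(); return np.array(st['position']),np.degrees(np.arctan2(R[1,1],R[0,1])),R[2,2]
def plan(wps,start=None):
    """wps: (x,y,z,yaw of tool y in deg or None); prints mm in tool axes (before turn), turn deg; tool z down"""
    p,a,zz=pose() if start is None else (*start,-1)
    print('at',p.round(4),'yaw',round(a,2),'zz',round(zz,5))
    for x,y,z,b in wps:
        d=np.array([x,y,z])-p; c,s=np.cos(np.radians(a)),np.sin(np.radians(a))
        ty=np.array([c,s]); tx=np.array([-s,c])  # x = y cross z, z=-k  -> see check
        R=Ro.from_quat(monitor.state()['tcp_rot']).as_matrix()
        tx=np.cross([c,s,0],[0,0,-1])[:2]
        t=0 if b is None else (-(b-a)+90)%180-90
        print('x %.1f y %.1f z %.1f turn %.1f'%(1000*d[:2]@tx,1000*d[:2]@ty,-1000*d[2],t))
        p=np.array([x,y,z]); a-=t
E
python3 -c "
from h import *
plan([(.5124,.446,.205,None),(.5124,.446,.028,None)])"
```

```text
at [0.2491 0.5997 0.2047] yaw 67.44 zz -1.0
x -302.1 y -41.0 z -0.3 turn 0.0
x 0.0 y 0.0 z 177.0 turn 0.0
```

Request:
{"fn": "drive_tool", "kwargs": {"deltas": [{"x": -37.8, "y": -5.1}, {"x": -37.8, "y": -5.1}, {"x": -37.8, "y": -5.1}, {"x": -37.8, "y": -5.1}, {"x": -37.8, "y": -5.1}, {"x": -37.8, "y": -5.1}, {"x": -37.8, "y": -5.1}, {"x": -37.8, "y": -5.1}]}}

```text
invalid input at $.deltas[0]: expected keys fingers, x, y, z, turn
```

```bash
python3 -c "
from h import *
s=snap('wrist'); save(s,'w1.png'); np.save('w1.npy',s,allow_pickle=True)
plan([(.5124,.446,.205,None)])"
```

```text
at [0.2492 0.5998 0.2048] yaw 67.44 zz -1.0
x -302.1 y -41.0 z -0.2 turn 0.0
```

View pics/w1.png

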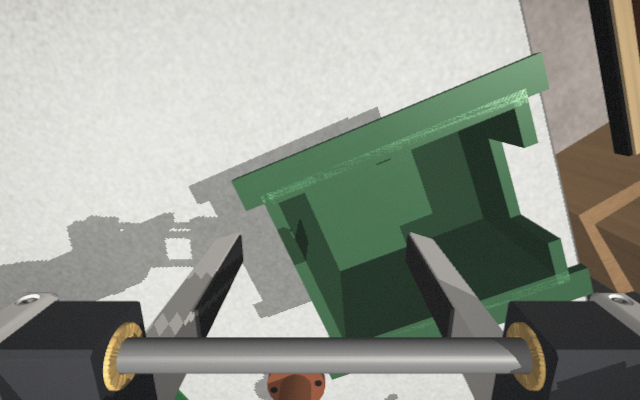

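The wrist view shows a green bin beneath the gripper (centre ~(400,230)), with the stub at the bottom edge (295,388). The move was refused because each row needs all its keys, so I'm resending it.

Request:
{"fn": "drive_tool", "kwargs": {"deltas": [{"x": -37.8, "y": -5.1, "z": 0, "turn": 0, "fingers": 0}, {"x": -37.8, "y": -5.1, "z": 0, "turn": 0, "fingers": 0}, {"x": -37.8, "y": -5.1, "z": 0, "turn": 0, "fingers": 0}, {"x": -37.8, "y": -5.1, "z": 0, "turn": 0, "fingers": 0}, {"x": -37.8, "y": -5.1, "z": 0, "turn": 0, "fingers": 0}, {"x": -37.8, "y": -5.1, "z": 0, "turn": 0, "fingers": 0}, {"x": -37.8, "y": -5.1, "z": 0, "turn": 0, "fingers": 0}, {"x": -37.8, "y": -5.1, "z": 0, "turn": 0, "fingers": 0}]}}

```text
clock: 0.82
position: [0.5143, 0.4452, 0.2052]
tcp_rot: [0.196, 0.981, -0.0, -0.0]
ft_force: [-0.3, 1.3, 0.3]
gripper_width: 0.0937
grasp_force: 0.0
```

```bash
python3 -c "
from h import *
s=snap('wrist'); np.save('w1.npy',s,allow_pickle=True)
plan([(.5124,.446,.205,None)]); W=world(s); p,a,_=pose()
print(monitor.state()['clock'],s['f'],s['camera_from_world'].round(3).tolist())
q=s['camera_from_world']@np.r_[p,1]; print('tcp px',s['cx']+s['f']*q[0]/-q[2], s['cy']+s['f']*q[1]/q[2])
m=(W[...,2]>.056)&(W[...,2]<.067)&(np.hypot(W[...,0]-.512,W[...,1]-.446)<.05)
print(m.sum(), cv2.minEnclosingCircle((W[m][:,:2]*1000).astype(np.float32)[:,None]))"
```

```text
at [0.524  0.4372 0.2051] yaw 66.82 zz -0.99996
x 14.1 y 3.5 z 0.1 turn 0.0
0.8667 341.3039382722658 [[0.384, 0.923, -0.0, -0.607], [-0.884, 0.367, -0.288, 0.322], [-0.266, 0.111, 0.957, -0.306], [0.0, 0.0, 0.0, 1.0]]
tcp px 319.33586346484446 265.4273067018948
1421 ((508.6006164550781, 448.21441650390625), 20.804311752319336)
```

Request:
{"fn": "drive_tool", "kwargs": {"deltas": [{"x": 0, "y": 0, "z": 20, "turn": 0, "fingers": 0}, {"x": 0, "y": 0, "z": 15, "turn": 0, "fingers": 0}, {"x": 0, "y": 0, "z": 0, "turn": 0, "fingers": 0}, {"x": 0, "y": 0, "z": 0, "turn": 0, "fingers": 0}, {"x": 0, "y": 0, "z": 0, "turn": 0, "fingers": 0}]}}

```text
clock: 1.28
position: [0.513, 0.4472, 0.1711]
tcp_rot: [0.195, 0.981, 0.0, 0.0]
ft_force: [0.8, 0.1, -0.7]
gripper_width: 0.0934
grasp_force: 0.0
```

```bash
cat >>h.py <<'E'
def disc(W,x,y,h,r,tol=.005):
    m=(abs(W[...,2]-h)<tol)&(np.hypot(W[...,0]-x,W[...,1]-y)<r+.02)
    if m.sum()<10: return m.sum()
    return m.sum(),W[m].mean(0).round(4),cv2.minEnclosingCircle((W[m][:,:2]*1000).astype(np.float32)[:,None])
E
python3 -c "
from h import *
s=snap('wrist'); W=world(s)
print(disc(W,.512,.446,.062,.021))
plan([(.511,.447,.028,None)]);print(monitor.state()['qd'].round(3))"
```

```text
(np.int64(1721), array([0.5079, 0.4486, 0.0629]), ((508.73773193359375, 448.2837219238281), 20.902873992919922))
at [0.5132 0.4473 0.1715] yaw 67.47 zz -1.0
x 1.9 y -1.1 z 143.5 turn 0.0
[ 0.001 -0.007  0.001 -0.001 -0.    -0.001  0.002]
```

Request:
{"fn": "drive_tool", "kwargs": {"deltas": [{"x": 3, "y": 0, "z": 35, "turn": 0, "fingers": 0}, {"x": 0, "y": 0, "z": 38, "turn": 0, "fingers": 0}, {"x": 0, "y": 0, "z": 38, "turn": 0, "fingers": 0}, {"x": 0, "y": 0, "z": 25, "turn": 0, "fingers": 0}, {"x": 0, "y": 0, "z": 7.5, "turn": 0, "fingers": 0}, {"x": 0, "y": 0, "z": 0, "turn": 0, "fingers": 0}, {"x": 0, "y": 0, "z": 0, "turn": 0, "fingers": 1}, {"x": 0, "y": 0, "z": 0, "turn": 0, "fingers": 1}]}}

```text
clock: 2.0
position: [0.5118, 0.4492, 0.0296]
tcp_rot: [0.196, 0.981, 0.002, 0.001]
ft_force: [0.3, 0.7, 0.6]
gripper_width: 0.084
grasp_force: 0.0
```

Request:
{"fn": "drive_tool", "kwargs": {"deltas": [{"x": 0, "y": 0, "z": 0, "turn": 0, "fingers": 1}, {"x": 0, "y": 0, "z": 0, "turn": 0, "fingers": 1}, {"x": 0, "y": 0, "z": 0, "turn": 0, "fingers": 1}, {"x": 0, "y": 0, "z": 0, "turn": 0, "fingers": 1}, {"x": 0, "y": 0, "z": 0, "turn": 0, "fingers": 1}, {"x": 0, "y": 0, "z": 0, "turn": 0, "fingers": 1}]}}

```text
clock: 2.5
position: [0.5103, 0.4478, 0.0271]
tcp_rot: [0.196, 0.981, 0.0, 0.0]
ft_force: [1.1, 4.4, 0.0]
gripper_width: 0.0444
grasp_force: 2.5
```

```bash
python3 -c "
from h import *
p,_,_=pose()
plan([(p[0],p[1],.16,None),(.498,-.228,.16,None),(.498,-.228,.034,None)]);print(monitor.state()['gripper_width'])"
```

```text
at [0.5103 0.4478 0.0271] yaw 67.43 zz -1.0
x 0.0 y 0.0 z -132.9 turn 0.0
x -248.0 y -628.8 z -0.0 turn 0.0
x 0.0 y 0.0 z 126.0 turn 0.0
0.04438070760752179
```

Request:
{"fn": "drive_tool", "kwargs": {"deltas": [{"x": 0, "y": 0, "z": 0, "turn": 0, "fingers": 1}, {"x": 0, "y": 0, "z": 0, "turn": 0, "fingers": 1}, {"x": 0, "y": 0, "z": 0, "turn": 0, "fingers": 1}, {"x": 0, "y": 0, "z": -10, "turn": 0, "fingers": 1}, {"x": 0, "y": 0, "z": -25, "turn": 0, "fingers": 1}, {"x": 0, "y": 0, "z": -35, "turn": 0, "fingers": 1}, {"x": 0, "y": 0, "z": -35, "turn": 0, "fingers": 1}, {"x": 0, "y": 0, "z": -28, "turn": 0, "fingers": 1}]}}

```text
clock: 3.17
position: [0.5098, 0.447, 0.1618]
tcp_rot: [0.196, 0.981, -0.001, -0.0]
ft_force: [0.7, 1.2, -5.4]
gripper_width: 0.0418
grasp_force: 30.0
```

Request:
{"fn": "drive_tool", "kwargs": {"deltas": [{"x": -4, "y": -10, "z": 0, "turn": 0, "fingers": 1}, {"x": -8, "y": -20, "z": 0, "turn": 0, "fingers": 1}, {"x": -12, "y": -30, "z": 0, "turn": 0, "fingers": 1}, {"x": -12, "y": -30, "z": 0, "turn": 0, "fingers": 1}, {"x": -12, "y": -30, "z": 0, "turn": 0, "fingers": 1}, {"x": -12, "y": -30, "z": 0, "turn": 0, "fingers": 1}, {"x": -12, "y": -30, "z": 0, "turn": 0, "fingers": 1}, {"x": -12, "y": -30, "z": 0, "turn": 0, "fingers": 1}]}}

```text
clock: 3.83
position: [0.5049, 0.2182, 0.1583]
tcp_rot: [0.196, 0.981, -0.002, -0.002]
ft_force: [-0.0, 0.6, -4.7]
gripper_width: 0.0415
grasp_force: 30.0
```

Request:
{"fn": "drive_tool", "kwargs": {"deltas": [{"x": -12, "y": -30, "z": 0, "turn": 0, "fingers": 1}, {"x": -12, "y": -30, "z": 0, "turn": 0, "fingers": 1}, {"x": -12, "y": -30, "z": 0, "turn": 0, "fingers": 1}, {"x": -12, "y": -30, "z": 0, "turn": 0, "fingers": 1}, {"x": -12, "y": -30, "z": 0, "turn": 0, "fingers": 1}, {"x": -12, "y": -30, "z": 0, "turn": 0, "fingers": 1}, {"x": -12, "y": -30, "z": 0, "turn": 0, "fingers": 1}, {"x": -12, "y": -30, "z": 0, "turn": 0, "fingers": 1}]}}

```text
clock: 4.5
position: [0.501, -0.0391, 0.1586]
tcp_rot: [0.196, 0.981, -0.001, -0.002]
ft_force: [0.8, -0.1, -5.6]
gripper_width: 0.0418
grasp_force: 30.0
```

Request:
{"fn": "drive_tool", "kwargs": {"deltas": [{"x": -12, "y": -30, "z": 0, "turn": 0, "fingers": 1}, {"x": -12, "y": -30, "z": 0, "turn": 0, "fingers": 1}, {"x": -12, "y": -30, "z": 0, "turn": 0, "fingers": 1}, {"x": -12, "y": -30, "z": 0, "turn": 0, "fingers": 1}, {"x": -8, "y": -20, "z": 0, "turn": 0, "fingers": 1}, {"x": -4, "y": -10, "z": 0, "turn": 0, "fingers": 1}, {"x": 0, "y": 0, "z": 0, "turn": 0, "fingers": 1}, {"x": 0, "y": 0, "z": 0, "turn": 0, "fingers": 1}]}}

```text
clock: 5.17
position: [0.5002, -0.1975, 0.159]
tcp_rot: [0.196, 0.981, 0.001, -0.001]
ft_force: [0.2, 2.6, -6.0]
gripper_width: 0.0414
grasp_force: 30.0
```

```bash
python3 -c "
from h import *
s=snap('wrist'); save(s,'w2.png'); np.save('w2.npy',s,allow_pickle=True); st=monitor.state(); print(st['gripper_width'],st['grasp_force'],st['ft_force'],st['qd'].round(3))
plan([(.498,-.228,.16,None),(.498,-.228,.034,None)])"
```

```text
0.04194829274728886 29.999088943004608 [-0.70860531  1.16729642 -5.95270112] [-0.022 -0.005 -0.011 -0.004  0.001  0.001  0.   ]
at [ 0.5008 -0.1963  0.1592] yaw 67.51 zz -1.0
x -9.6 y -30.3 z -0.8 turn 0.0
x 0.0 y 0.0 z 126.0 turn 0.0
```

View pics/w2.png

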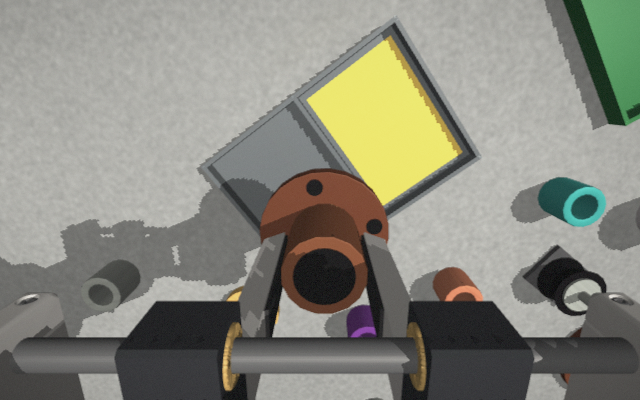

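The stub is held upright at (325,270). The grey tray's corners are at about (398,18), (480,158) and (202,165), with the yellow liner at (385,115).

```bash
python3 -c "
from h import *
s=np.load('w2.npy',allow_pickle=True).item()
A,B,C=[ray(s,u,v,.02)[:2] for u,v in((398,18),(480,158),(202,165))]
print(A,B,C,np.linalg.norm(A-B),np.linalg.norm(A-C))
y=(A-C)/np.linalg.norm(A-C); x=(B-A)/np.linalg.norm(B-A)
print(np.degrees(np.arctan2(x[1],x[0])),np.degrees(np.arctan2(y[1],y[0])))
c=(B+C)/2; print('centre',c,'yel',c+.054*y,'bare',c-.054*y)
hsv=cv2.cvtColor(s['pixels'].astype(np.uint8),cv2.COLOR_RGB2HSV); W=world(s)
Y=(hsv[...,0]>20)&(hsv[...,0]<35)&(hsv[...,1]>100); Y=cv2.erode(Y.astype(np.uint8),np.ones((3,3)))>0
Y[200:]=0
print(np.nanmean(W[Y],0),cv2.minAreaRect((1000*W[Y][:,:2]).astype(np.float32)[:,None]))
"
```

```text
[ 0.38906318 -0.08439839] [ 0.53185301 -0.05190372] [ 0.4368667  -0.29744812] 0.14644056027057317 0.21834688744752684
12.820459534906396 102.64641781288346
centre [ 0.48435985 -0.17467592] yel [ 0.47253743 -0.12198597] bare [ 0.49618228 -0.22736586]
[ 0.46844768 -0.12178189  0.00574436] ((471.89910888671875, -122.1385269165039), (128.75978088378906, 90.13711547851562), 14.304211616516113)
```

Request:
{"fn": "drive_tool", "kwargs": {"deltas": [{"x": -4, "y": -15, "z": 0, "turn": 0, "fingers": 1}, {"x": -4, "y": -15.5, "z": 10, "turn": 0, "fingers": 1}, {"x": 0, "y": 0, "z": 25, "turn": 0, "fingers": 1}, {"x": 0, "y": 0, "z": 30, "turn": 0, "fingers": 1}, {"x": 0, "y": 0, "z": 30, "turn": 0, "fingers": 1}, {"x": 0, "y": 0, "z": 20, "turn": 0, "fingers": 1}, {"x": 0, "y": 0, "z": 5, "turn": 0, "fingers": 1}, {"x": 0, "y": 0, "z": 0, "turn": 0, "fingers": 1}]}}

```text
clock: 5.88
position: [0.4965, -0.2271, 0.0386]
tcp_rot: [0.194, 0.981, 0.001, -0.002]
ft_force: [-0.1, -0.1, -4.7]
gripper_width: 0.0414
grasp_force: 30.0
```

Request:
{"fn": "drive_tool", "kwargs": {"deltas": [{"x": 0, "y": 0, "z": 0, "turn": 0, "fingers": 1}, {"x": 0, "y": 0, "z": 2, "turn": 0, "fingers": 1}, {"x": 0, "y": 0, "z": 2, "turn": 0, "fingers": 1}, {"x": 0, "y": 0, "z": 2, "turn": 0, "fingers": 1}, {"x": 0, "y": 0, "z": 0, "turn": 0, "fingers": 1}, {"x": 0, "y": 0, "z": 0, "turn": 0, "fingers": 1}]}}

```text
clock: 6.38
position: [0.4974, -0.2298, 0.0343]
tcp_rot: [0.196, 0.981, -0.0, 0.0]
ft_force: [0.1, -0.8, -5.3]
gripper_width: 0.0414
grasp_force: 30.0
```

Request:
{"fn": "drive_tool", "kwargs": {"deltas": [{"x": 0, "y": 0, "z": 1.5, "turn": 0, "fingers": 1}, {"x": 0, "y": 0, "z": 1.2, "turn": 0, "fingers": 1}, {"x": 0, "y": 0, "z": 1, "turn": 0, "fingers": 1}, {"x": 0, "y": 0, "z": 0, "turn": 0, "fingers": 1}, {"x": 0, "y": 0, "z": 0, "turn": 0, "fingers": 1}]}}

```text
clock: 6.8
position: [0.4974, -0.2298, 0.0311]
tcp_rot: [0.196, 0.981, -0.0, 0.0]
ft_force: [-1.8, 0.9, 6.2]
gripper_width: 0.0414
grasp_force: 30.0
```

Request:
{"fn": "drive_tool", "kwargs": {"deltas": [{"x": 0, "y": 0, "z": 0, "turn": 0, "fingers": 0}, {"x": 0, "y": 0, "z": 0, "turn": 0, "fingers": 0}, {"x": 0, "y": 0, "z": 0, "turn": 0, "fingers": 0}, {"x": 0, "y": 0, "z": 0, "turn": 0, "fingers": 0}, {"x": 0, "y": 0, "z": 0, "turn": 0, "fingers": 0}, {"x": 0, "y": 0, "z": 0, "turn": 0, "fingers": 0}, {"x": 0, "y": 0, "z": -5, "turn": 0, "fingers": 0}, {"x": 0, "y": 0, "z": -20, "turn": 0, "fingers": 0}]}}

```text
clock: 7.47
position: [0.4953, -0.2288, 0.0535]
tcp_rot: [0.196, 0.981, 0.001, -0.003]
ft_force: [-0.0, 0.9, -0.1]
gripper_width: 0.0914
grasp_force: 0.0
```

Request:
{"fn": "drive_tool", "kwargs": {"deltas": [{"x": 0, "y": 0, "z": -35, "turn": 0, "fingers": 0}, {"x": 0, "y": 0, "z": -35, "turn": 0, "fingers": 0}, {"x": 0, "y": 0, "z": -15, "turn": 0, "fingers": 0}, {"x": 0, "y": 0, "z": 0, "turn": 0, "fingers": 0}]}}

```text
clock: 7.8
position: [0.4999, -0.2308, 0.1445]
tcp_rot: [0.196, 0.981, -0.001, 0.004]
ft_force: [-0.1, 0.8, -0.0]
gripper_width: 0.0942
grasp_force: 0.0
```

```bash
python3 -c "
from h import *
s=snap('wrist'); W=world(s); print(monitor.state()['gripper_width'], disc(W,.497,-.229,.066,.021))
plan([(.664,-.114,.14,None),(.664,-.114,.02,None)])"
```

```text
0.09409789045295261 (np.int64(2103), array([ 0.4944, -0.23  ,  0.0669]), ((495.3163146972656, -230.40927124023438), 20.98623275756836))
at [ 0.4986 -0.2302  0.1424] yaw 67.43 zz -0.99999
x -108.1 y 170.8 z 2.4 turn 0.0
x 0.0 y 0.0 z 120.0 turn 0.0
```

Request:
{"fn": "drive_tool", "kwargs": {"deltas": [{"x": -10, "y": 15.8, "z": 0, "turn": 0, "fingers": 0}, {"x": -20, "y": 32, "z": 0, "turn": 0, "fingers": 0}, {"x": -22, "y": 35, "z": 0, "turn": 0, "fingers": 0}, {"x": -22, "y": 35, "z": 0, "turn": 0, "fingers": 0}, {"x": -20, "y": 32, "z": 0, "turn": 0, "fingers": 0}, {"x": -14, "y": 21, "z": 0, "turn": 0, "fingers": 0}, {"x": 0, "y": 0, "z": 0, "turn": 0, "fingers": 0}, {"x": 0, "y": 0, "z": 0, "turn": 0, "fingers": 0}]}}

```text
clock: 8.52
position: [0.6621, -0.1115, 0.138]
tcp_rot: [0.194, 0.981, 0.0, -0.002]
ft_force: [-0.3, -0.9, 0.2]
gripper_width: 0.0937
grasp_force: 0.0
```

Request:
{"fn": "drive_tool", "kwargs": {"deltas": [{"x": 0, "y": 0, "z": 20, "turn": 0, "fingers": 0}, {"x": 0, "y": 0, "z": 0, "turn": 0, "fingers": 0}, {"x": 0, "y": 0, "z": 0, "turn": 0, "fingers": 0}, {"x": 0, "y": 0, "z": 0, "turn": 0, "fingers": 0}]}}

```text
clock: 8.85
position: [0.6616, -0.1146, 0.1203]
tcp_rot: [0.196, 0.981, -0.0, -0.001]
ft_force: [-0.8, -0.7, 0.7]
gripper_width: 0.0943
grasp_force: 0.0
```

```bash
python3 -c "
from h import *
s=snap('wrist'); W=world(s); save(s,'w3.png'); np.save('w3.npy',s,allow_pickle=True); print(disc(W,.664,-.114,.04,.02))
plan([(.664,-.114,.02,None)])"
```

```text
(np.int64(1244), array([ 0.6602, -0.1132,  0.0402]), ((661.0223388671875, -113.49945831298828), 19.960805892944336))
at [ 0.6622 -0.1145  0.1208] yaw 67.36 zz -1.0
x -1.5 y 1.1 z 100.8 turn 0.0
```

View pics/w3.png

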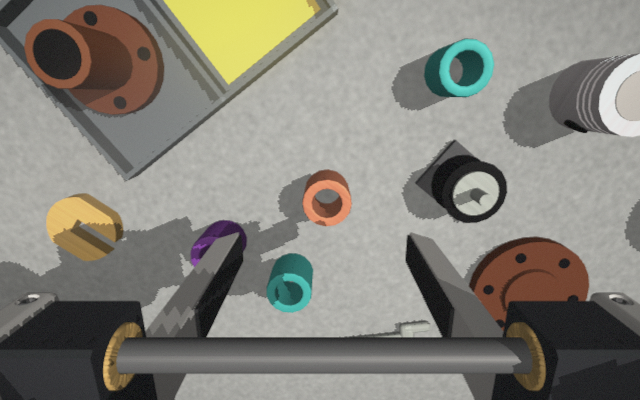

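Copper bush is at (327,197) between the fingers, clear of the teal (290,285) and purple (215,250) ones. The stub stands well in its cell, and the brass washer at (85,228) opens towards the lower right.

Request:
{"fn": "drive_tool", "kwargs": {"deltas": [{"x": 0, "y": 0, "z": 20, "turn": 0, "fingers": 0}, {"x": 0, "y": 0, "z": 35, "turn": 0, "fingers": 0}, {"x": 0, "y": 0, "z": 30, "turn": 0, "fingers": 0}, {"x": 0, "y": 0, "z": 15, "turn": 0, "fingers": 0}, {"x": 0, "y": 0, "z": 0, "turn": 0, "fingers": 0}, {"x": 0, "y": 0, "z": 0, "turn": 0, "fingers": 1}, {"x": 0, "y": 0, "z": 0, "turn": 0, "fingers": 1}, {"x": 0, "y": 0, "z": 0, "turn": 0, "fingers": 1}]}}

```text
clock: 9.57
position: [0.6641, -0.1138, 0.0224]
tcp_rot: [0.196, 0.981, 0.0, 0.002]
ft_force: [0.0, 0.9, -0.2]
gripper_width: 0.0775
grasp_force: 0.0
```

Request:
{"fn": "drive_tool", "kwargs": {"deltas": [{"x": 0, "y": 0, "z": 0, "turn": 0, "fingers": 1}, {"x": 0, "y": 0, "z": 0, "turn": 0, "fingers": 1}, {"x": 0, "y": 0, "z": 0, "turn": 0, "fingers": 1}, {"x": 0, "y": 0, "z": 0, "turn": 0, "fingers": 1}, {"x": 0, "y": 0, "z": 0, "turn": 0, "fingers": 1}, {"x": 0, "y": 0, "z": 0, "turn": 0, "fingers": 1}, {"x": 0, "y": 0, "z": 0, "turn": 0, "fingers": 1}, {"x": 0, "y": 0, "z": 0, "turn": 0, "fingers": 1}]}}

```text
clock: 10.23
position: [0.6626, -0.1133, 0.0203]
tcp_rot: [0.196, 0.981, 0.0, 0.0]
ft_force: [-0.4, 0.9, 1.8]
gripper_width: 0.0387
grasp_force: 30.0
```

```bash
python3 -c "
from h import *
p,_,_=pose()
plan([(p[0],p[1],.12,None),(.4738,.1204,.12,None),(.4738,.1204,.024,None)])"
```

```text
at [ 0.6626 -0.1133  0.0203] yaw 67.44 zz -1.0
x 0.0 y 0.0 z -99.7 turn 0.0
x 264.0 y 143.3 z -0.0 turn 0.0
x 0.0 y 0.0 z 96.0 turn 0.0
```

Request:
{"fn": "drive_tool", "kwargs": {"deltas": [{"x": 0, "y": 0, "z": -10, "turn": 0, "fingers": 1}, {"x": 0, "y": 0, "z": -25, "turn": 0, "fingers": 1}, {"x": 0, "y": 0, "z": -35, "turn": 0, "fingers": 1}, {"x": 8, "y": 4.3, "z": -30, "turn": 0, "fingers": 1}, {"x": 20, "y": 11, "z": 0, "turn": 0, "fingers": 1}, {"x": 30, "y": 16, "z": 0, "turn": 0, "fingers": 1}, {"x": 30, "y": 16, "z": 0, "turn": 0, "fingers": 1}, {"x": 30, "y": 16, "z": 0, "turn": 0, "fingers": 1}]}}

```text
clock: 10.9
position: [0.5765, -0.009, 0.1207]
tcp_rot: [0.196, 0.981, 0.0, -0.0]
ft_force: [0.5, 1.3, -3.3]
gripper_width: 0.0388
grasp_force: 30.0
```

Request:
{"fn": "drive_tool", "kwargs": {"deltas": [{"x": 30, "y": 16, "z": 0, "turn": 0, "fingers": 1}, {"x": 30, "y": 16, "z": 0, "turn": 0, "fingers": 1}, {"x": 30, "y": 16, "z": 0, "turn": 0, "fingers": 1}, {"x": 30, "y": 16, "z": 0, "turn": 0, "fingers": 1}, {"x": 18, "y": 10, "z": 0, "turn": 0, "fingers": 1}, {"x": 8, "y": 6, "z": 0, "turn": 0, "fingers": 1}, {"x": 0, "y": 0, "z": 0, "turn": 0, "fingers": 1}, {"x": 0, "y": 0, "z": 0, "turn": 0, "fingers": 1}]}}

```text
clock: 11.57
position: [0.4748, 0.1197, 0.1206]
tcp_rot: [0.196, 0.981, -0.0, 0.001]
ft_force: [0.5, -0.6, -2.3]
gripper_width: 0.0389
grasp_force: 30.0
```

```bash
python3 -c "
from h import *
s=snap('wrist'); save(s,'w4.png'); np.save('w4.npy',s,allow_pickle=True)
plan([(.4738,.1204,.024,None)])"
```

```text
at [0.4752 0.1189 0.1205] yaw 67.35 zz -1.0
x 1.9 y 0.8 z 96.5 turn 0.0
```

View pics/w4.png

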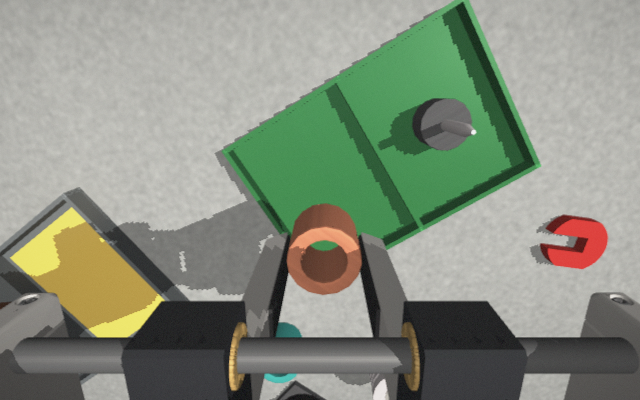

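The bush hangs at (325,255). The green tray's corners are at (220,153), (465,1) and (539,164); the post foot is at (442,124), the pin tip at (473,131), and the red washer at (573,243) with its slot opening left.

```bash
cat > post.py <<'E'
from h import *
def post(s,u,v):
    W=world(s); print('pin tip',ray(s,u,v,.082)[:2], 'foot',disc(W,.457,.226,.032,.02,.003))
    m=(W[...,2]>.05)&(W[...,2]<.09)&(np.hypot(W[...,0]-.457,W[...,1]-.226)<.02); print('pin',m.sum(),W[m].mean(0))
def washer(s,x,y,R,hs,h=.012):
    """colour mask -> filled circle centre on plane h, slot direction from centre minus centroid"""
    W=world(s); hsv=cv2.cvtColor(s['pixels'].astype(np.uint8),cv2.COLOR_RGB2HSV); H=hsv[...,0].astype(int)
    m=((H-hs[0])%180<=hs[1])&(hsv[...,1]>110)&(np.hypot(W[...,0]-x,W[...,1]-y)<R+.03)&(abs(W[...,2]-h)<.004)
    P=W[m][:,:2]*1000; c,r=cv2.minEnclosingCircle(P.astype(np.float32)[:,None]); d=np.array(c)-P.mean(0)
    g=np.zeros((200,200),np.uint8); q=np.round(P-c+100).astype(int); ok=((q>=0)&(q<200)).all(1); g[q[ok,1],q[ok,0]]=1
    # slot axis: points missing inside circle
    g=cv2.morphologyEx(g,cv2.MORPH_CLOSE,np.ones((4,4),np.uint8))
    yy,xx=np.mgrid[0:200,0:200]-100; hole=(g==0)&(np.hypot(xx,yy)<R*1000-5); k,l,st,_=cv2.connectedComponentsWithStats(hole.astype(np.uint8))
    i=1+np.argmax(st[1:,4]); hp=np.stack([xx[l==i],yy[l==i]],1); 
    vx,vy,_,_=cv2.fitLine(hp.astype(np.float32)[:,None],cv2.DIST_L2,0,.01,.01).ravel()
    print('washer',m.sum(),'c',np.round(c,1),'r',round(r,1),'z',W[m][:,2].mean().round(4),'dir centroid',np.degrees(np.arctan2(d[1],d[0])).round(1),'hole',len(hp),'dir',np.degrees(np.arctan2(*hp.mean(0)[::-1])).round(1),'axis',np.degrees(np.arctan2(vy,vx)).round(1))
E
python3 -c "
from post import *
s=np.load('w4.npy',allow_pickle=True).item()
A,B,C=[ray(s,u,v,.02)[:2] for u,v in((465,1),(539,164),(220,153))]
y=(A-C)/np.linalg.norm(A-C); x=(B-A)/np.linalg.norm(B-A)
print(np.linalg.norm(A-B),np.linalg.norm(A-C),np.degrees(np.arctan2(x[1],x[0])),np.degrees(np.arctan2(y[1],y[0])))
c=(B+C)/2; print('centre',c,'post',c+.054*y,'bare',c-.054*y)
post(s,473,131); washer(s,.611,.317,.027,(172,16))
s=np.load('w3.npy',allow_pickle=True).item(); washer(s,.605,-.331,.031,(12,22))
"
```

```text
0.14315648041966705 0.2197386491836443 9.666037544159085 98.0517492780293
centre [0.46221194 0.17463795] post [0.4546483  0.22810562] bare [0.46977558 0.12117029]
pin tip [0.45354701 0.2295704 ] foot (np.int64(1773), array([0.4517, 0.2272, 0.0327]), ((453.3712158203125, 228.94297790527344), 20.242164611816406))
pin 308 [0.45209943 0.22698521 0.06915487]
washer 2058 c [607.9 315.6] r 28.2 z 0.0124 dir centroid -87.5 hole 409 dir -116.6 axis 57.2
washer 2850 c [ 606.1 -331.7] r 31.7 z 0.0124 dir centroid -18.5 hole 430 dir 32.2 axis 29.1
```

Request:
{"fn": "drive_tool", "kwargs": {"deltas": [{"x": 4, "y": 0, "z": 20, "turn": 0, "fingers": 1}, {"x": 0, "y": 0, "z": 30, "turn": 0, "fingers": 1}, {"x": 0, "y": 0, "z": 25, "turn": 0, "fingers": 1}, {"x": 0, "y": 0, "z": 12, "turn": 0, "fingers": 1}, {"x": 0, "y": 0, "z": 3, "turn": 0, "fingers": 1}, {"x": 0, "y": 0, "z": 0, "turn": 0, "fingers": 1}, {"x": 0, "y": 0, "z": 0, "turn": 0, "fingers": 1}, {"x": 0, "y": 0, "z": 2, "turn": 0, "fingers": 1}]}}

```text
clock: 12.28
position: [0.4716, 0.1214, 0.0294]
tcp_rot: [0.196, 0.981, 0.001, 0.001]
ft_force: [-0.3, -0.5, -1.7]
gripper_width: 0.0387
grasp_force: 30.0
```

Request:
{"fn": "drive_tool", "kwargs": {"deltas": [{"x": 0, "y": 0, "z": 1.5, "turn": 0, "fingers": 1}, {"x": 0, "y": 0, "z": 1.5, "turn": 0, "fingers": 1}, {"x": 0, "y": 0, "z": 0, "turn": 0, "fingers": 1}, {"x": 0, "y": 0, "z": 0, "turn": 0, "fingers": 1}, {"x": 0, "y": 0, "z": 0, "turn": 0, "fingers": 1}]}}

```text
clock: 12.7
position: [0.4702, 0.1219, 0.0254]
tcp_rot: [0.196, 0.981, 0.0, 0.0]
ft_force: [0.9, 0.2, -2.8]
gripper_width: 0.0386
grasp_force: 30.0
```

Request:
{"fn": "drive_tool", "kwargs": {"deltas": [{"x": 0, "y": 0, "z": 1, "turn": 0, "fingers": 1}, {"x": 0, "y": 0, "z": 0.6, "turn": 0, "fingers": 1}, {"x": 0, "y": 0, "z": 0, "turn": 0, "fingers": 1}, {"x": 0, "y": 0, "z": 0, "turn": 0, "fingers": 1}]}}

```text
clock: 13.03
position: [0.4702, 0.1218, 0.0242]
tcp_rot: [0.196, 0.981, 0.0, 0.0]
ft_force: [-1.6, 0.2, 6.1]
gripper_width: 0.0384
grasp_force: 30.0
```

Request:
{"fn": "drive_tool", "kwargs": {"deltas": [{"x": 0, "y": 0, "z": 0, "turn": 0, "fingers": 0.25}, {"x": 0, "y": 0, "z": 0, "turn": 0, "fingers": 0.25}, {"x": 0, "y": 0, "z": 0, "turn": 0, "fingers": 0.25}, {"x": 0, "y": 0, "z": 0, "turn": 0, "fingers": 0.25}, {"x": 0, "y": 0, "z": 0, "turn": 0, "fingers": 0.25}, {"x": 0, "y": 0, "z": -5, "turn": 0, "fingers": 0.25}, {"x": 0, "y": 0, "z": -20, "turn": 0, "fingers": 0.25}, {"x": 0, "y": 0, "z": -35, "turn": 0, "fingers": 0}]}}

```text
clock: 13.7
position: [0.4677, 0.1211, 0.0822]
tcp_rot: [0.196, 0.981, -0.002, -0.003]
ft_force: [1.1, 0.0, -0.1]
gripper_width: 0.0745
grasp_force: 0.0
```

Request:
{"fn": "drive_tool", "kwargs": {"deltas": [{"x": 0, "y": 0, "z": -35, "turn": 0, "fingers": 0}, {"x": 0, "y": 0, "z": -20, "turn": 0, "fingers": 0}, {"x": 0, "y": 0, "z": 0, "turn": 0, "fingers": 0}, {"x": 0, "y": 0, "z": 0, "turn": 0, "fingers": 0}]}}

```text
clock: 14.03
position: [0.4708, 0.122, 0.1399]
tcp_rot: [0.196, 0.981, 0.001, 0.001]
ft_force: [0.9, -0.2, -0.7]
gripper_width: 0.0936
grasp_force: 0.0
```

```bash
python3 -c "
from h import *
s=snap('wrist'); W=world(s); print(disc(W,.470,.1215,.044,.02))
plan([(.6695,.116,.14,None),(.6695,.116,.033,None)])"
```

```text
(np.int64(1125), array([0.4677, 0.1215, 0.0443]), ((468.36541748046875, 121.29120635986328), 19.830656051635742))
at [0.4698 0.1217 0.1387] yaw 67.44 zz -1.0
x -186.6 y 71.3 z -1.3 turn 0.0
x 0.0 y 0.0 z 107.0 turn 0.0
```

Request:
{"fn": "drive_tool", "kwargs": {"deltas": [{"x": -14, "y": 5.3, "z": 0, "turn": 0, "fingers": 0}, {"x": -30, "y": 12, "z": 0, "turn": 0, "fingers": 0}, {"x": -37, "y": 14, "z": 0, "turn": 0, "fingers": 0}, {"x": -37, "y": 14, "z": 0, "turn": 0, "fingers": 0}, {"x": -37, "y": 14, "z": 0, "turn": 0, "fingers": 0}, {"x": -22, "y": 8, "z": 0, "turn": 0, "fingers": 0}, {"x": -9.6, "y": 4, "z": 0, "turn": 0, "fingers": 0}, {"x": 0, "y": 0, "z": 0, "turn": 0, "fingers": 0}]}}

```text
clock: 14.75
position: [0.6709, 0.1151, 0.1356]
tcp_rot: [0.196, 0.981, -0.001, -0.001]
ft_force: [0.1, 0.6, 0.8]
gripper_width: 0.094
grasp_force: 0.0
```

Request:
{"fn": "drive_tool", "kwargs": {"deltas": [{"x": 0, "y": 0, "z": 0, "turn": 0, "fingers": 0}, {"x": 0, "y": 0, "z": 0, "turn": 0, "fingers": 0}, {"x": 0, "y": 0, "z": 0, "turn": 0, "fingers": 0}]}}

```text
clock: 15.0
position: [0.6681, 0.1162, 0.1381]
tcp_rot: [0.195, 0.981, -0.0, -0.001]
ft_force: [0.6, -0.1, -0.1]
gripper_width: 0.0938
grasp_force: 0.0
```

```bash
python3 -c "
from h import *
s=snap('wrist'); W=world(s); print(disc(W,.669,.116,.055,.028,.004)); np.save('w5.npy',s,allow_pickle=True)
plan([(.6695,.116,.028,None)])"
```

```text
(np.int64(3596), array([0.6665, 0.1171, 0.056 ]), ((667.6747436523438, 116.62126159667969), 28.084455490112305))
at [0.6685 0.1163 0.1385] yaw 67.47 zz -1.0
x -1.0 y 0.1 z 110.5 turn 0.0
```

Request:
{"fn": "drive_tool", "kwargs": {"deltas": [{"x": 0, "y": 0, "z": 20, "turn": 0, "fingers": 0}, {"x": 0, "y": 0, "z": 38, "turn": 0, "fingers": 0}, {"x": 0, "y": 0, "z": 35, "turn": 0, "fingers": 0}, {"x": 0, "y": 0, "z": 17, "turn": 0, "fingers": 0}, {"x": 0, "y": 0, "z": 0, "turn": 0, "fingers": 0}, {"x": 0, "y": 0, "z": 0, "turn": 0, "fingers": 0}, {"x": 0, "y": 0, "z": 0, "turn": 0, "fingers": 1}, {"x": 0, "y": 0, "z": 0, "turn": 0, "fingers": 1}]}}

```text
clock: 15.72
position: [0.6713, 0.1163, 0.031]
tcp_rot: [0.196, 0.981, 0.001, 0.002]
ft_force: [0.0, 0.7, 0.2]
gripper_width: 0.0839
grasp_force: 0.0
```

Request:
{"fn": "drive_tool", "kwargs": {"deltas": [{"x": 0, "y": 0, "z": 0, "turn": 0, "fingers": 1}, {"x": 0, "y": 0, "z": 0, "turn": 0, "fingers": 1}, {"x": 0, "y": 0, "z": 0, "turn": 0, "fingers": 1}, {"x": 0, "y": 0, "z": 0, "turn": 0, "fingers": 1}, {"x": 0, "y": 0, "z": 0, "turn": 0, "fingers": 1}, {"x": 0, "y": 0, "z": 0, "turn": 0, "fingers": 1}, {"x": 0, "y": 0, "z": 0, "turn": 0, "fingers": 1}]}}

```text
clock: 16.3
position: [0.6701, 0.1163, 0.0292]
tcp_rot: [0.196, 0.981, 0.0, 0.0]
ft_force: [-0.7, 0.7, 3.8]
gripper_width: 0.0556
grasp_force: 30.0
```

```bash
python3 -c "
from h import *
p,_,_=pose()
plan([(p[0],p[1],.14,None),(.472,-.122,.14,None),(.472,-.122,.034,None)])"
```

```text
at [0.6701 0.1163 0.0292] yaw 67.44 zz -1.0
x 0.0 y 0.0 z -110.8 turn 0.0
x 91.5 y -296.1 z -0.0 turn 0.0
x 0.0 y 0.0 z 106.0 turn 0.0
```

Request:
{"fn": "drive_tool", "kwargs": {"deltas": [{"x": 0, "y": 0, "z": -10, "turn": 0, "fingers": 1}, {"x": 0, "y": 0, "z": -28, "turn": 0, "fingers": 1}, {"x": 0, "y": 0, "z": -38, "turn": 0, "fingers": 1}, {"x": 2.5, "y": -8, "z": -35, "turn": 0, "fingers": 1}, {"x": 6, "y": -20, "z": 0, "turn": 0, "fingers": 1}, {"x": 10, "y": -32, "z": 0, "turn": 0, "fingers": 1}, {"x": 10, "y": -32, "z": 0, "turn": 0, "fingers": 1}, {"x": 10, "y": -32, "z": 0, "turn": 0, "fingers": 1}]}}

```text
clock: 16.97
position: [0.5847, 0.0152, 0.1396]
tcp_rot: [0.195, 0.981, -0.0, -0.001]
ft_force: [0.1, -1.2, -3.9]
gripper_width: 0.0551
grasp_force: 30.0
```

Request:
{"fn": "drive_tool", "kwargs": {"deltas": [{"x": 10, "y": -32, "z": 0, "turn": 0, "fingers": 1}, {"x": 10, "y": -32, "z": 0, "turn": 0, "fingers": 1}, {"x": 10, "y": -32, "z": 0, "turn": 0, "fingers": 1}, {"x": 10, "y": -32, "z": 0, "turn": 0, "fingers": 1}, {"x": 8, "y": -26, "z": 0, "turn": 0, "fingers": 1}, {"x": 5, "y": -18, "z": 0, "turn": 0, "fingers": 1}, {"x": 0, "y": 0, "z": 0, "turn": 0, "fingers": 1}, {"x": 0, "y": 0, "z": 0, "turn": 0, "fingers": 1}]}}

```text
clock: 17.63
position: [0.4708, -0.1232, 0.1398]
tcp_rot: [0.197, 0.98, -0.0, -0.0]
ft_force: [1.2, 1.2, -3.1]
gripper_width: 0.0552
grasp_force: 30.0
```

Request:
{"fn": "drive_tool", "kwargs": {"deltas": [{"x": 0, "y": 0, "z": 15, "turn": 0, "fingers": 1}, {"x": 0, "y": 0, "z": 28, "turn": 0, "fingers": 1}, {"x": 0, "y": 0, "z": 30, "turn": 0, "fingers": 1}, {"x": 0, "y": 0, "z": 18, "turn": 0, "fingers": 1}, {"x": 0, "y": 0, "z": 7, "turn": 0, "fingers": 1}, {"x": 0, "y": 0, "z": 0, "turn": 0, "fingers": 1}, {"x": 0, "y": 0, "z": 0, "turn": 0, "fingers": 1}, {"x": 0, "y": 0, "z": 0, "turn": 0, "fingers": 1}]}}

```text
clock: 18.3
position: [0.4729, -0.122, 0.0427]
tcp_rot: [0.195, 0.981, 0.0, 0.001]
ft_force: [-0.7, 0.9, -2.6]
gripper_width: 0.0553
grasp_force: 30.0
```

Request:
{"fn": "drive_tool", "kwargs": {"deltas": [{"x": 0, "y": 0, "z": 3, "turn": 0, "fingers": 1}, {"x": 0, "y": 0, "z": 2.5, "turn": 0, "fingers": 1}, {"x": 0, "y": 0, "z": 1.5, "turn": 0, "fingers": 1}, {"x": 0, "y": 0, "z": 1, "turn": 0, "fingers": 1}, {"x": 0, "y": 0, "z": 0, "turn": 0, "fingers": 1}, {"x": 0, "y": 0, "z": 0, "turn": 0, "fingers": 1}, {"x": 0, "y": 0, "z": 0, "turn": 0, "fingers": 1}]}}

```text
clock: 18.88
position: [0.4717, -0.1223, 0.0337]
tcp_rot: [0.196, 0.981, 0.0, 0.0]
ft_force: [-1.1, -0.4, -2.8]
gripper_width: 0.0556
grasp_force: 30.0
```

Request:
{"fn": "drive_tool", "kwargs": {"deltas": [{"x": 0, "y": 0, "z": 0.8, "turn": 0, "fingers": 1}, {"x": 0, "y": 0, "z": 0.6, "turn": 0, "fingers": 1}, {"x": 0, "y": 0, "z": 0, "turn": 0, "fingers": 1}, {"x": 0, "y": 0, "z": 0, "turn": 0, "fingers": 1}]}}

```text
clock: 19.22
position: [0.4718, -0.1223, 0.0331]
tcp_rot: [0.196, 0.981, 0.0, 0.0]
ft_force: [-1.9, 0.4, 7.1]
gripper_width: 0.0554
grasp_force: 30.0
```

```bash
python3 -c "
from h import *
p,_,_=pose()
plan([(.472,-.122,.18,None),(.605,-.331,.16,None)])"
```

```text
at [ 0.4718 -0.1223  0.0331] yaw 67.43 zz -1.0
x -0.1 y 0.4 z -146.9 turn 0.0
x -203.0 y -141.9 z 20.0 turn 0.0
```

Request:
{"fn": "drive_tool", "kwargs": {"deltas": [{"x": 0, "y": 0, "z": 0, "turn": 0, "fingers": 0.1}, {"x": 0, "y": 0, "z": 0, "turn": 0, "fingers": 0.1}, {"x": 0, "y": 0, "z": 0, "turn": 0, "fingers": 0.1}, {"x": 0, "y": 0, "z": 0, "turn": 0, "fingers": 0.1}, {"x": 0, "y": 0, "z": 0, "turn": 0, "fingers": 0.1}, {"x": 0, "y": 0, "z": -5, "turn": 0, "fingers": 0}, {"x": 0, "y": 0, "z": -20, "turn": 0, "fingers": 0}, {"x": 0, "y": 0, "z": -35, "turn": 0, "fingers": 0}]}}

```text
clock: 19.88
position: [0.4693, -0.1216, 0.0907]
tcp_rot: [0.196, 0.981, 0.0, -0.003]
ft_force: [1.5, -0.4, -0.2]
gripper_width: 0.0938
grasp_force: 0.0
```

Request:
{"fn": "drive_tool", "kwargs": {"deltas": [{"x": 0, "y": 0, "z": -37, "turn": 0, "fingers": 0}, {"x": -8, "y": -5, "z": -30, "turn": 0, "fingers": 0}, {"x": -20, "y": -15, "z": 0, "turn": 0, "fingers": 0}, {"x": -30, "y": -21, "z": 0, "turn": 0, "fingers": 0}, {"x": -30, "y": -21, "z": 0, "turn": 0, "fingers": 0}, {"x": -30, "y": -21, "z": 0, "turn": 0, "fingers": 0}, {"x": -30, "y": -21, "z": 0, "turn": 0, "fingers": 0}, {"x": -30, "y": -21, "z": 0, "turn": 0, "fingers": 0}]}}

```text
clock: 20.55
position: [0.5885, -0.3074, 0.1597]
tcp_rot: [0.196, 0.981, 0.0, -0.0]
ft_force: [1.0, 0.8, 0.1]
gripper_width: 0.0941
grasp_force: 0.0
```

Request:
{"fn": "drive_tool", "kwargs": {"deltas": [{"x": -20, "y": -13, "z": 0, "turn": 0, "fingers": 0}, {"x": -5, "y": -4, "z": 0, "turn": 0, "fingers": 0}, {"x": 0, "y": 0, "z": 0, "turn": 0, "fingers": 0}, {"x": 0, "y": 0, "z": 0, "turn": 0, "fingers": 0}, {"x": 0, "y": 0, "z": 0, "turn": 0, "fingers": 0}, {"x": 0, "y": 0, "z": 0, "turn": 0, "fingers": 0}]}}

```text
clock: 21.05
position: [0.6043, -0.3292, 0.1596]
tcp_rot: [0.195, 0.981, 0.001, -0.0]
ft_force: [0.3, -1.0, 0.2]
gripper_width: 0.0937
grasp_force: 0.0
```

```bash
python3 -c "
from post import *
s=snap('wrist'); save(s,'w6.png'); np.save('w6.npy',s,allow_pickle=True); washer(s,.605,-.331,.031,(12,22))
plan([(.605,-.331,.16,None)])"
```

```text
washer 2283 c [ 606.6 -331.9] r 31.0 z 0.0126 dir centroid 20.0 hole 461 dir 32.1 axis 28.8
at [ 0.6045 -0.3295  0.1597] yaw 67.53 zz -1.0
x -1.1 y -1.1 z -0.3 turn 0.0
```

View pics/w6.png

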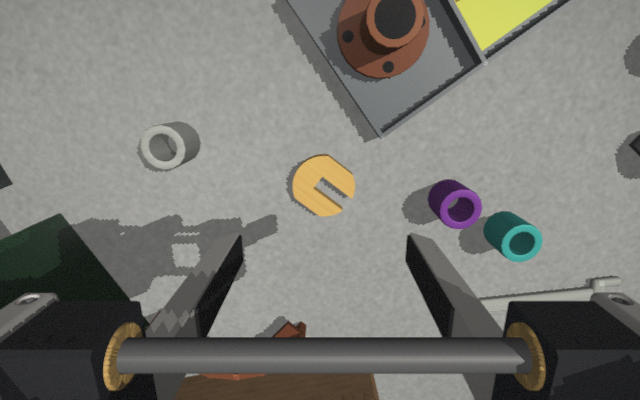

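Brass washer at (323,186), slot opening lower right towards (345,207); steel bush at (170,145), outside the gripper's sweep.

```bash
cat >> post.py <<'E'
def flats(s,x,y,R,hs,h=.012):
    W=world(s); hsv=cv2.cvtColor(s['pixels'].astype(np.uint8),cv2.COLOR_RGB2HSV); H=hsv[...,0].astype(int)
    m=(((H-hs[0])%180<=hs[1])&(hsv[...,1]>100)&(np.hypot(W[...,0]-x,W[...,1]-y)<R+.015)&(W[...,2]>h-.005)).astype(np.uint8)
    v,u=np.nonzero(m); P=np.array([ray(s,a,b,h)[:2]*1000 for a,b in zip(u,v)]).astype(np.float32)
    r=cv2.minAreaRect(P[:,None]); print('minrect c',np.round(r[0],1),'wh',np.round(r[1],1),'ang',round(r[2],1),'circ',cv2.minEnclosingCircle(P[:,None]))
    w=[(np.ptp(P@np.array([np.cos(t),np.sin(t)])),round(np.degrees(t))) for t in np.radians(range(0,180,3))]; print('narrowest',sorted(w)[:6])
E
python3 -c "
from post import *
s=np.load('w6.npy',allow_pickle=True).item(); flats(s,.6055,-.331,.031,(12,22))
d=ray(s,345,207,.012)-ray(s,318,184,.012); print(np.degrees(np.arctan2(d[1],d[0])))
s=np.load('w4.npy',allow_pickle=True).item(); flats(s,.609,.316,.027,(172,16))
"
```

```text
minrect c [ 606.  -332.1] wh [60.7 54.8] ang 29.8 circ ((606.4344482421875, -331.7691955566406), 31.357988357543945)
narrowest [(np.float64(54.84782248450574), 120), (np.float64(55.757744319216386), 117), (np.float64(56.059439341548455), 123), (np.float64(56.946449630343864), 114), (np.float64(57.30434019537233), 126), (np.float64(58.017661915132464), 111)]
26.075888113378106
minrect c [607.2 314.6] wh [57.2 48.6] ang 59.2 circ ((606.97607421875, 313.7337646484375), 29.5968074798584)
narrowest [(np.float64(48.76236328337404), 150), (np.float64(49.021335945386056), 147), (np.float64(49.8314025389285), 144), (np.float64(49.84154411652088), 153), (np.float64(50.50488472185006), 141), (np.float64(50.79355075673044), 156)]
```

Request:
{"fn": "drive_tool", "kwargs": {"deltas": [{"x": -3, "y": -1, "z": 0, "turn": -6.5, "fingers": 0}, {"x": 0, "y": 0, "z": 10, "turn": -6.5, "fingers": 0}, {"x": 0, "y": 0, "z": 10, "turn": -6.5, "fingers": 0}, {"x": 0, "y": 0, "z": 10, "turn": -6.5, "fingers": 0}, {"x": 0, "y": 0, "z": 10, "turn": -6.5, "fingers": 0}, {"x": 0, "y": 0, "z": 10, "turn": -6.5, "fingers": 0}, {"x": 0, "y": 0, "z": 10, "turn": -6.5, "fingers": 0}, {"x": 0, "y": 0, "z": 0, "turn": -6.5, "fingers": 0}]}}

```text
clock: 21.77
position: [0.6055, -0.3317, 0.0974]
tcp_rot: [-0.257, 0.966, 0.001, -0.001]
ft_force: [-0.5, -0.7, -0.5]
gripper_width: 0.0939
grasp_force: 0.0
```

Request:
{"fn": "drive_tool", "kwargs": {"deltas": [{"x": 0, "y": 0, "z": 0, "turn": 0, "fingers": 0}, {"x": 0, "y": 0, "z": 0, "turn": 0, "fingers": 0}, {"x": 0, "y": 0, "z": 0, "turn": 0, "fingers": 0}, {"x": 0, "y": 0, "z": 0, "turn": 0, "fingers": 0}]}}

```text
clock: 22.1
position: [0.6073, -0.3332, 0.0999]
tcp_rot: [-0.253, 0.967, -0.0, 0.0]
ft_force: [-0.1, -0.3, 0.1]
gripper_width: 0.0939
grasp_force: 0.0
```

```bash
python3 -c "
from post import *
s=snap('wrist'); np.save('w7.npy',s,allow_pickle=True); washer(s,.606,-.332,.031,(12,22)); flats(s,.606,-.332,.031,(12,22))
plan([(.607,-.3315,.004,120)])"
```

```text
washer 3250 c [ 606.7 -332.2] r 31.2 z 0.0127 dir centroid 32.0 hole 462 dir 31.9 axis 29.0
minrect c [ 605.9 -332.8] wh [61.2 54. ] ang 29.4 circ ((606.2825317382812, -332.2234191894531), 31.557952880859375)
narrowest [(np.float64(53.98260049705243), 120), (np.float64(54.81480805752324), 117), (np.float64(55.13285372809639), 123), (np.float64(56.16441812451694), 114), (np.float64(56.366669669364), 126), (np.float64(57.36008542537223), 111)]
at [ 0.6073 -0.3332  0.0998] yaw 119.37 zz -1.0
x -0.6 y 1.7 z 95.8 turn -0.6
```

Request:
{"fn": "drive_tool", "kwargs": {"deltas": [{"x": 0, "y": 1, "z": 15, "turn": 0, "fingers": 0}, {"x": 0, "y": 0, "z": 30, "turn": 0, "fingers": 0}, {"x": 0, "y": 0, "z": 30, "turn": 0, "fingers": 0}, {"x": 0, "y": 0, "z": 15, "turn": 0, "fingers": 0}, {"x": 0, "y": 0, "z": 5, "turn": 0, "fingers": 0}, {"x": 0, "y": 0, "z": 0, "turn": 0, "fingers": 0}, {"x": 0, "y": 0, "z": 0, "turn": 0, "fingers": 0}, {"x": 0, "y": 0, "z": 0, "turn": 0, "fingers": 0.3}]}}

```text
clock: 22.82
position: [0.608, -0.3331, 0.0061]
tcp_rot: [-0.254, 0.967, -0.001, 0.001]
ft_force: [-0.2, 0.4, 1.1]
gripper_width: 0.0898
grasp_force: 0.0
```

Request:
{"fn": "drive_tool", "kwargs": {"deltas": [{"x": 0, "y": 0, "z": 0, "turn": 0, "fingers": 1}, {"x": 0, "y": 0, "z": 0, "turn": 0, "fingers": 1}, {"x": 0, "y": 0, "z": 0, "turn": 0, "fingers": 1}, {"x": 0, "y": 0, "z": 0, "turn": 0, "fingers": 1}, {"x": 0, "y": 0, "z": 0, "turn": 0, "fingers": 1}, {"x": 0, "y": 0, "z": 0, "turn": 0, "fingers": 1}, {"x": 0, "y": 0, "z": 0, "turn": 0, "fingers": 1}, {"x": 0, "y": 0, "z": 0, "turn": 0, "fingers": 1}]}}

```text
clock: 23.48
position: [0.6065, -0.3323, 0.0044]
tcp_rot: [-0.254, 0.967, 0.0, -0.0]
ft_force: [-1.3, 0.4, 1.9]
gripper_width: 0.0536
grasp_force: 30.0
```

```bash
python3 -c "
from h import *
p,_,_=pose()
plan([(p[0],p[1],.16,None),(.52,.15,.16,None),(.455,.2285,.16,None)])"
```

```text
at [ 0.6065 -0.3323  0.0044] yaw 119.44 zz -1.0
x 0.0 y 0.0 z -155.6 turn 0.0
x -161.7 y 462.6 z -0.0 turn 0.0
x 18.0 y 100.3 z -0.0 turn 0.0
```

Request:
{"fn": "drive_tool", "kwargs": {"deltas": [{"x": 0, "y": 0, "z": -10, "turn": 0, "fingers": 1}, {"x": 0, "y": 0, "z": -25, "turn": 0, "fingers": 1}, {"x": 0, "y": 0, "z": -35, "turn": 0, "fingers": 1}, {"x": 0, "y": 0, "z": -38, "turn": 0, "fingers": 1}, {"x": 0, "y": 0, "z": -35, "turn": 0, "fingers": 1}, {"x": -2.5, "y": 10, "z": -12, "turn": 0, "fingers": 1}, {"x": -5, "y": 19, "z": 0, "turn": 0, "fingers": 1}, {"x": -8.2, "y": 32, "z": 0, "turn": 0, "fingers": 1}]}}

```text
clock: 24.15
position: [0.59, -0.2746, 0.16]
tcp_rot: [-0.252, 0.968, -0.002, 0.001]
ft_force: [0.1, 0.6, -2.7]
gripper_width: 0.0534
grasp_force: 30.0
```

Request:
{"fn": "drive_tool", "kwargs": {"deltas": [{"x": -8.2, "y": 32, "z": 0, "turn": 0, "fingers": 1}, {"x": -8.2, "y": 32, "z": 0, "turn": 0, "fingers": 1}, {"x": -8.2, "y": 32, "z": 0, "turn": 0, "fingers": 1}, {"x": -8.2, "y": 32, "z": 0, "turn": 0, "fingers": 1}, {"x": -8.2, "y": 32, "z": 0, "turn": 0, "fingers": 1}, {"x": -8.2, "y": 32, "z": 0, "turn": 0, "fingers": 1}, {"x": -8.2, "y": 32, "z": 0, "turn": 0, "fingers": 1}, {"x": -8.2, "y": 32, "z": 0, "turn": 0, "fingers": 1}]}}

```text
clock: 24.82
position: [0.5197, -0.0146, 0.1588]
tcp_rot: [-0.254, 0.967, 0.0, -0.001]
ft_force: [-0.4, 0.8, -2.6]
gripper_width: 0.0539
grasp_force: 30.0
```

Request:
{"fn": "drive_tool", "kwargs": {"deltas": [{"x": -8.2, "y": 32, "z": 0, "turn": 0, "fingers": 1}, {"x": -8.2, "y": 32, "z": 0, "turn": 0, "fingers": 1}, {"x": -8.2, "y": 32, "z": 0, "turn": 0, "fingers": 1}, {"x": -8.2, "y": 32, "z": 0, "turn": 0, "fingers": 1}, {"x": -8.2, "y": 32, "z": 0, "turn": 0, "fingers": 1}, {"x": -4, "y": 16, "z": 0, "turn": 0, "fingers": 1}, {"x": 0, "y": 0, "z": 0, "turn": 0, "fingers": 1}, {"x": 0, "y": 0, "z": 0, "turn": 0, "fingers": 1}]}}

```text
clock: 25.48
position: [0.473, 0.1598, 0.1589]
tcp_rot: [-0.256, 0.967, -0.0, -0.001]
ft_force: [0.5, -0.9, -2.8]
gripper_width: 0.0533
grasp_force: 30.0
```

Request:
{"fn": "drive_tool", "kwargs": {"deltas": [{"x": 0, "y": 0, "z": 0, "turn": 0, "fingers": 1}, {"x": 0, "y": 0, "z": 0, "turn": 0, "fingers": 1}, {"x": 0, "y": 0, "z": 0, "turn": 0, "fingers": 1}]}}

```text
clock: 25.73
position: [0.4745, 0.1574, 0.1591]
tcp_rot: [-0.253, 0.968, -0.0, -0.0]
ft_force: [-0.6, -0.4, -1.3]
gripper_width: 0.0534
grasp_force: 30.0
```

```bash
python3 -c "
from post import *
s=snap('wrist'); save(s,'w8.png'); np.save('w8.npy',s,allow_pickle=True); p,_,_=pose()
post(s,0,0); washer(s,p[0],p[1],.031,(12,22),p[2]+.008)
flats(s,p[0],p[1],.031,(12,22),p[2]+.008)
plan([(.455,.2285,.16,None)])"
```

```text
pin tip [ 0.45424647 -0.10393269] foot (np.int64(1114), array([0.4526, 0.2264, 0.0327]), ((453.9284973144531, 228.75582885742188), 20.16360092163086))
pin 199 [0.45276445 0.22647926 0.06855217]
washer 7024 c [475.1 157. ] r 31.4 z 0.1675 dir centroid 30.6 hole 441 dir 29.9 axis 28.7
minrect c [502.2 172. ] wh [126.9 161.9] ang 29.3 circ ((523.83251953125, 184.2854461669922), 88.34307098388672)
narrowest [(np.float64(127.81675369214537), 30), (np.float64(129.91292111873958), 27), (np.float64(131.76706242639756), 33), (np.float64(133.646057402056), 24), (np.float64(135.35620680155535), 36), (np.float64(137.28946235290164), 21)]
at [0.4745 0.1577 0.1592] yaw 119.31 zz -1.0
x -17.7 y 71.3 z -0.8 turn 0.0
```

View pics/w8.png

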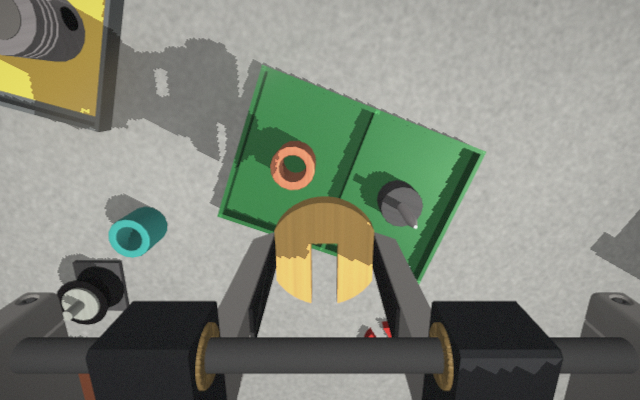

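Brass is gripped flat at (323,250) with its slot pointing down the image. The post foot is at (401,204), its pin tip at (415,227), and the copper bush stands upright at (293,167).

Request:
{"fn": "drive_tool", "kwargs": {"deltas": [{"x": -3, "y": 14, "z": 0, "turn": 0, "fingers": 1}, {"x": -5, "y": 25, "z": 0, "turn": 0, "fingers": 1}, {"x": -5, "y": 22, "z": 0, "turn": 0, "fingers": 1}, {"x": -2, "y": 11.4, "z": 10, "turn": 0, "fingers": 1}, {"x": 0, "y": 0, "z": 22, "turn": 0, "fingers": 1}, {"x": 0, "y": 0, "z": 22, "turn": 0, "fingers": 1}, {"x": 0, "y": 0, "z": 10, "turn": 0, "fingers": 1}, {"x": 0, "y": 0, "z": 0, "turn": 0, "fingers": 1}]}}

```text
clock: 26.45
position: [0.4505, 0.2279, 0.0933]
tcp_rot: [-0.254, 0.967, -0.001, -0.002]
ft_force: [0.1, 0.6, -2.2]
gripper_width: 0.0535
grasp_force: 30.0
```

Request:
{"fn": "drive_tool", "kwargs": {"deltas": [{"x": 0, "y": 0, "z": 0, "turn": 0, "fingers": 1}, {"x": 0, "y": 0, "z": 0, "turn": 0, "fingers": 1}, {"x": 0, "y": 0, "z": 0, "turn": 0, "fingers": 1}]}}

```text
clock: 26.7
position: [0.4527, 0.2296, 0.0963]
tcp_rot: [-0.254, 0.967, 0.0, 0.001]
ft_force: [0.4, -0.1, -1.2]
gripper_width: 0.0537
grasp_force: 30.0
```

```bash
python3 -c "
from post import *
s=snap('wrist'); p,_,_=pose()
im=cv2.resize(s['pixels'].astype(np.uint8)[190:340,220:430],None,fx=3,fy=3); cv2.imwrite('pics/w9.png',im[...,::-1]); np.save('w9.npy',s,allow_pickle=True)
washer(s,p[0],p[1],.031,(12,22),p[2]+.008)
plan([(.4545,.2285,.0364,None)])"
```

```text
washer 7018 c [453.3 229.1] r 31.3 z 0.1047 dir centroid 30.2 hole 447 dir 30.2 axis 29.0
at [0.4526 0.2296 0.0963] yaw 119.4 zz -1.0
x -1.1 y -1.9 z 59.9 turn 0.0
```

View pics/w9.png

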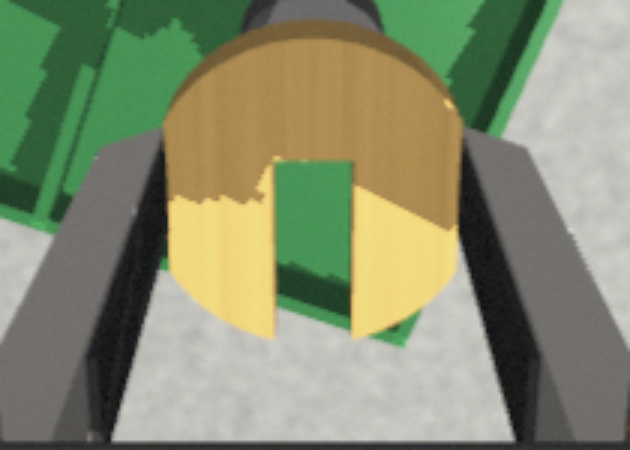

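Request:
{"fn": "drive_tool", "kwargs": {"deltas": [{"x": 1, "y": -0.7, "z": 8, "turn": 0, "fingers": 1}, {"x": 0, "y": 0, "z": 8, "turn": 0, "fingers": 1}, {"x": 0, "y": 0, "z": 4, "turn": 0, "fingers": 1}, {"x": 0, "y": 0, "z": 0, "turn": 0, "fingers": 1}, {"x": 0, "y": 0, "z": 0, "turn": 0, "fingers": 1}, {"x": 0, "y": 0, "z": 0, "turn": 0, "fingers": 1}]}}

```text
clock: 27.25
position: [0.4512, 0.2284, 0.0752]
tcp_rot: [-0.254, 0.967, 0.0, -0.0]
ft_force: [-0.3, 0.8, -2.2]
gripper_width: 0.0534
grasp_force: 30.0
```

```bash
python3 -c "
from post import *
s=snap('wrist'); p,_,_=pose()
im=cv2.resize(s['pixels'].astype(np.uint8)[190:340,220:430],None,fx=3,fy=3); cv2.imwrite('pics/w10.png',im[...,::-1]); np.save('w10.npy',s,allow_pickle=True)
washer(s,p[0],p[1],.031,(12,22),p[2]+.008)
plan([(.4545,.2285,.0364,None)])"
```

```text
washer 7048 c [451.9 227.9] r 31.5 z 0.0835 dir centroid 29.8 hole 448 dir 31.0 axis 29.0
at [0.4513 0.2284 0.0753] yaw 119.44 zz -1.0
x -2.8 y -1.5 z 38.9 turn 0.0
```

View pics/w10.png

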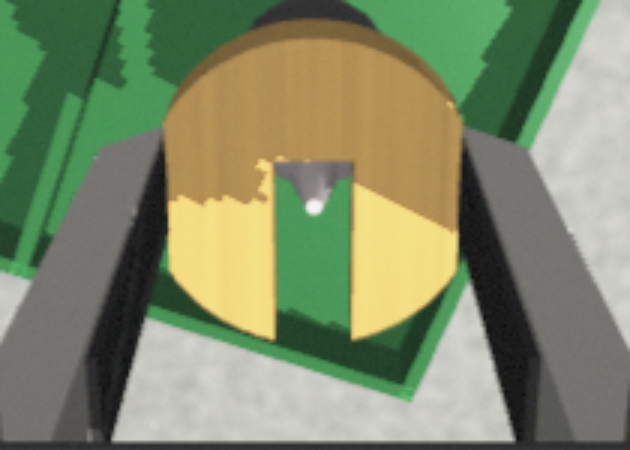

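The pin tip is visible at (315,205) in the crop, centred in the slot (275–352) and about 9 mm from its closed end. It is aligned, so I'm lowering.

Request:
{"fn": "drive_tool", "kwargs": {"deltas": [{"x": 0, "y": 0, "z": 8, "turn": 0, "fingers": 1}, {"x": 0, "y": 0, "z": 10, "turn": 0, "fingers": 1}, {"x": 0, "y": 0, "z": 10, "turn": 0, "fingers": 1}, {"x": 0, "y": 0, "z": 5, "turn": 0, "fingers": 1}, {"x": 0, "y": 0, "z": 2, "turn": 0, "fingers": 1}, {"x": 0, "y": 0, "z": 0, "turn": 0, "fingers": 1}, {"x": 0, "y": 0, "z": 0, "turn": 0, "fingers": 1}, {"x": 0, "y": 0, "z": 0, "turn": 0, "fingers": 1}]}}

```text
clock: 27.97
position: [0.4514, 0.2284, 0.0404]
tcp_rot: [-0.254, 0.967, 0.0, 0.0]
ft_force: [0.8, -0.8, -1.6]
gripper_width: 0.0539
grasp_force: 30.0
```

Request:
{"fn": "drive_tool", "kwargs": {"deltas": [{"x": 0, "y": 0, "z": 1, "turn": 0, "fingers": 1}, {"x": 0, "y": 0, "z": 1, "turn": 0, "fingers": 1}, {"x": 0, "y": 0, "z": 1, "turn": 0, "fingers": 1}, {"x": 0, "y": 0, "z": 0, "turn": 0, "fingers": 1}, {"x": 0, "y": 0, "z": 0, "turn": 0, "fingers": 1}, {"x": 0, "y": 0, "z": 0, "turn": 0, "fingers": 1}]}}

```text
clock: 28.47
position: [0.4512, 0.2283, 0.0373]
tcp_rot: [-0.254, 0.967, 0.0, -0.0]
ft_force: [0.5, -0.2, -1.2]
gripper_width: 0.0534
grasp_force: 30.0
```

Request:
{"fn": "drive_tool", "kwargs": {"deltas": [{"x": 0, "y": 0, "z": 0.7, "turn": 0, "fingers": 1}, {"x": 0, "y": 0, "z": 0.6, "turn": 0, "fingers": 1}, {"x": 0, "y": 0, "z": 0.5, "turn": 0, "fingers": 1}, {"x": 0, "y": 0, "z": 0, "turn": 0, "fingers": 1}, {"x": 0, "y": 0, "z": 0, "turn": 0, "fingers": 1}]}}

```text
clock: 28.88
position: [0.4513, 0.2283, 0.0363]
tcp_rot: [-0.254, 0.967, -0.0, 0.0]
ft_force: [-0.6, -1.4, 6.7]
gripper_width: 0.0538
grasp_force: 30.0
```

Request:
{"fn": "drive_tool", "kwargs": {"deltas": [{"x": 0, "y": 0, "z": 0, "turn": 0, "fingers": 0.15}, {"x": 0, "y": 0, "z": 0, "turn": 0, "fingers": 0.15}, {"x": 0, "y": 0, "z": 0, "turn": 0, "fingers": 0.15}, {"x": 0, "y": 0, "z": 0, "turn": 0, "fingers": 0.15}, {"x": 0, "y": 0, "z": 0, "turn": 0, "fingers": 0.15}, {"x": 0, "y": 0, "z": -5, "turn": 0, "fingers": 0.15}, {"x": 0, "y": 0, "z": -20, "turn": 0, "fingers": 0}, {"x": 0, "y": 0, "z": -30, "turn": 0, "fingers": 0}]}}

```text
clock: 29.55
position: [0.4494, 0.2273, 0.0894]
tcp_rot: [-0.254, 0.967, -0.001, -0.003]
ft_force: [0.7, 0.6, -0.9]
gripper_width: 0.09
grasp_force: 0.0
```

Request:
{"fn": "drive_tool", "kwargs": {"deltas": [{"x": 0, "y": 0, "z": -35, "turn": 0, "fingers": 0}, {"x": 0, "y": 0, "z": -25, "turn": 0, "fingers": 0}, {"x": 0, "y": 0, "z": -10, "turn": 0, "fingers": 0}, {"x": 0, "y": 0, "z": 0, "turn": 0, "fingers": 0}, {"x": 0, "y": 0, "z": 0, "turn": 0, "fingers": 0}, {"x": 0, "y": 0, "z": 0, "turn": 0, "fingers": 0}]}}

```text
clock: 30.05
position: [0.4502, 0.2276, 0.1591]
tcp_rot: [-0.254, 0.967, -0.0, -0.001]
ft_force: [-0.0, 0.2, -0.4]
gripper_width: 0.0937
grasp_force: 0.0
```

```bash
python3 -c "
from post import *
s=snap('wrist'); p,_,_=pose(); np.save('w11.npy',s,allow_pickle=True)
W=world(s); m=(W[...,2]>.075)&(W[...,2]<.09)&(np.hypot(W[...,0]-.453,W[...,1]-.228)<.02)
v,u=np.nonzero(m); print('pin top px',m.sum(),u.mean() if len(u) else 0,v.mean() if len(v) else 0,W[m].mean(0))
washer(s,.4513,.2283,.031,(12,22),.044)
plan([(.608,.3155,.16,-30)])"
```

```text
pin top px 52 323.90384615384613 208.1153846153846 [0.4528025  0.22819968 0.07925731]
washer 2761 c [452.2 227.5] r 31.2 z 0.0447 dir centroid 27.5 hole 459 dir 31.6 axis 29.1
at [0.4501 0.2276 0.1589] yaw 119.44 zz -0.99999
x -180.7 y -1.0 z -1.1 turn -30.6
```

Request:
{"fn": "drive_tool", "kwargs": {"deltas": [{"x": -12, "y": 0, "z": 0, "turn": 0, "fingers": 0}, {"x": -28, "y": 0, "z": 0, "turn": 0, "fingers": 0}, {"x": -35, "y": 0, "z": 0, "turn": 0, "fingers": 0}, {"x": -35, "y": 0, "z": 0, "turn": 0, "fingers": 0}, {"x": -35, "y": 0, "z": 0, "turn": 0, "fingers": 0}, {"x": -24, "y": 0, "z": 0, "turn": 0, "fingers": 0}, {"x": -11, "y": 0, "z": 0, "turn": 0, "fingers": 0}, {"x": 0, "y": 0, "z": 10, "turn": -7, "fingers": 0}]}}

```text
clock: 30.77
position: [0.6103, 0.3188, 0.1492]
tcp_rot: [-0.313, 0.95, 0.0, 0.001]
ft_force: [0.3, -0.2, -0.7]
gripper_width: 0.0941
grasp_force: 0.0
```

Request:
{"fn": "drive_tool", "kwargs": {"deltas": [{"x": 0, "y": 0, "z": 15, "turn": -7, "fingers": 0}, {"x": 0, "y": 0, "z": 15, "turn": -7, "fingers": 0}, {"x": 0, "y": 0, "z": 15, "turn": -7, "fingers": 0}, {"x": 0, "y": 0, "z": 5, "turn": -2.6, "fingers": 0}, {"x": 0, "y": 0, "z": 0, "turn": 0, "fingers": 0}, {"x": 0, "y": 0, "z": 0, "turn": 0, "fingers": 0}, {"x": 0, "y": 0, "z": 0, "turn": 0, "fingers": 0}, {"x": 0, "y": 0, "z": 0, "turn": 0, "fingers": 0}]}}

```text
clock: 31.43
position: [0.6082, 0.317, 0.1007]
tcp_rot: [-0.5, 0.866, -0.0, 0.0]
ft_force: [-0.1, -0.4, -0.6]
gripper_width: 0.0944
grasp_force: 0.0
```

```bash
python3 -c "
from post import *
s=snap('wrist'); p,_,_=pose(); np.save('w12.npy',s,allow_pickle=True); save(s,'w12.png')
washer(s,.609,.316,.027,(172,16));flats(s,.609,.316,.027,(172,16))
print(monitor.state()['joint_pos'].round(2)); plan([(.608,.3155,.004,150)])"
```

```text
washer 2335 c [608.7 315.1] r 27.2 z 0.0127 dir centroid -114.1 hole 441 dir -118.7 axis 57.9
minrect c [608.6 315.3] wh [52.8 46.7] ang 60.4 circ ((608.4182739257812, 314.96844482421875), 27.528118133544922)
narrowest [(np.float64(46.778231798895774), 150), (np.float64(47.548509150126904), 153), (np.float64(47.56554444926002), 147), (np.float64(48.7346036165452), 144), (np.float64(48.75622208051749), 156), (np.float64(49.81158070244558), 141)]
[-0.33  0.81 -0.35  1.49  0.32  0.89  1.84]
at [0.6082 0.3171 0.1009] yaw 150.0 zz -1.0
x 1.5 y -0.6 z 96.9 turn 0.0
```

View pics/w12.png

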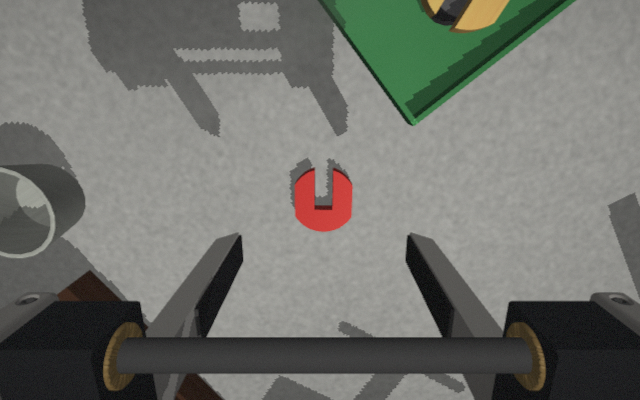

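The red washer at (323,200) sits square between the fingers, slot opening up-image, with nothing in the way.

Request:
{"fn": "drive_tool", "kwargs": {"deltas": [{"x": 1.5, "y": -1, "z": 15, "turn": 0, "fingers": 0}, {"x": 0, "y": 0, "z": 30, "turn": 0, "fingers": 0}, {"x": 0, "y": 0, "z": 30, "turn": 0, "fingers": 0}, {"x": 0, "y": 0, "z": 16, "turn": 0, "fingers": 0}, {"x": 0, "y": 0, "z": 5.5, "turn": 0, "fingers": 0}, {"x": 0, "y": 0, "z": 0, "turn": 0, "fingers": 0}, {"x": 0, "y": 0, "z": 0, "turn": 0, "fingers": 0}, {"x": 0, "y": 0, "z": 0, "turn": 0, "fingers": 0.4}]}}

```text
clock: 32.15
position: [0.6093, 0.3158, 0.0058]
tcp_rot: [-0.5, 0.866, 0.0, 0.002]
ft_force: [-0.5, 0.1, -0.3]
gripper_width: 0.0901
grasp_force: 0.0
```

Request:
{"fn": "drive_tool", "kwargs": {"deltas": [{"x": 0, "y": 0, "z": 0, "turn": 0, "fingers": 1}, {"x": 0, "y": 0, "z": 0, "turn": 0, "fingers": 1}, {"x": 0, "y": 0, "z": 0, "turn": 0, "fingers": 1}, {"x": 0, "y": 0, "z": 0, "turn": 0, "fingers": 1}, {"x": 0, "y": 0, "z": 0, "turn": 0, "fingers": 1}, {"x": 0, "y": 0, "z": 0, "turn": 0, "fingers": 1}, {"x": 0, "y": 0, "z": 0, "turn": 0, "fingers": 1}, {"x": 0, "y": 0, "z": 0, "turn": 0, "fingers": 1}]}}

```text
clock: 32.82
position: [0.608, 0.315, 0.004]
tcp_rot: [-0.5, 0.866, 0.0, -0.0]
ft_force: [-1.0, -0.3, 1.1]
gripper_width: 0.0468
grasp_force: 30.0
```

```bash
python3 -c "
from h import *
p,_,_=pose()
plan([(p[0],p[1],.16,29.5),(.49,.25,.16,None)])"
```

```text
at [0.608 0.315 0.004] yaw 150.04 zz -1.0
x 0.0 y 0.0 z -156.0 turn -59.5
x -1.6 y 134.7 z -0.0 turn 0.0
```

Request:
{"fn": "drive_tool", "kwargs": {"deltas": [{"x": 0, "y": 0, "z": -10, "turn": 0, "fingers": 1}, {"x": 0, "y": 0, "z": -25, "turn": 0, "fingers": 1}, {"x": 0, "y": 0, "z": -35, "turn": 3, "fingers": 1}, {"x": 0, "y": 0, "z": -38, "turn": 6, "fingers": 1}, {"x": 0, "y": 0, "z": -30, "turn": 7, "fingers": 1}, {"x": 0, "y": 0, "z": -18, "turn": 7, "fingers": 1}, {"x": 0, "y": 0, "z": 0, "turn": 7, "fingers": 1}, {"x": 0, "y": 0, "z": 0, "turn": 7, "fingers": 1}]}}

```text
clock: 33.48
position: [0.6088, 0.3156, 0.1627]
tcp_rot: [-0.197, 0.98, 0.001, 0.002]
ft_force: [-1.0, -0.6, -2.0]
gripper_width: 0.0467
grasp_force: 30.0
```

Request:
{"fn": "drive_tool", "kwargs": {"deltas": [{"x": 0, "y": 0, "z": 0, "turn": 7, "fingers": 1}, {"x": 0, "y": 0, "z": 0, "turn": 7, "fingers": 1}, {"x": 0, "y": 0, "z": 0, "turn": 7, "fingers": 1}, {"x": 0, "y": 0, "z": 0, "turn": 7, "fingers": 1}, {"x": 0, "y": 0, "z": 0, "turn": 7, "fingers": 1}, {"x": 0, "y": 0, "z": 0, "turn": 7, "fingers": 1}, {"x": 0, "y": 0, "z": 0, "turn": 7, "fingers": 1}, {"x": 0, "y": 0, "z": 0, "turn": 7, "fingers": 1}]}}

```text
clock: 34.15
position: [0.6076, 0.3152, 0.1604]
tcp_rot: [0.286, 0.958, 0.0, -0.0]
ft_force: [0.2, -0.4, -1.3]
gripper_width: 0.0467
grasp_force: 30.0
```

Request:
{"fn": "drive_tool", "kwargs": {"deltas": [{"x": 0, "y": 0, "z": 0, "turn": 7, "fingers": 1}, {"x": 0, "y": 0, "z": 0, "turn": 7, "fingers": 1}, {"x": 0, "y": 0, "z": 0, "turn": 7, "fingers": 1}, {"x": 0, "y": 0, "z": 0, "turn": 6.5, "fingers": 1}, {"x": 0, "y": 0, "z": 0, "turn": 0, "fingers": 1}, {"x": 0, "y": 0, "z": 0, "turn": 0, "fingers": 1}, {"x": 0, "y": 0, "z": 0, "turn": 0, "fingers": 1}]}}

```text
clock: 34.73
position: [0.6078, 0.3152, 0.1601]
tcp_rot: [0.502, 0.865, 0.0, -0.0]
ft_force: [0.1, -0.3, -2.1]
gripper_width: 0.0467
grasp_force: 30.0
```

```bash
python3 -c "
from h import *
plan([(.49,.25,.16,29.5)])"
```

```text
at [0.6078 0.3152 0.1601] yaw 29.72 zz -1.0
x 1.8 y -134.6 z 0.1 turn 0.2
```

Request:
{"fn": "drive_tool", "kwargs": {"deltas": [{"x": 0, "y": -12, "z": 0, "turn": 0, "fingers": 1}, {"x": 0, "y": -28, "z": 0, "turn": 0, "fingers": 1}, {"x": 0, "y": -35, "z": 0, "turn": 0, "fingers": 1}, {"x": 0, "y": -35, "z": 0, "turn": 0, "fingers": 1}, {"x": 0, "y": -32, "z": 0, "turn": 0, "fingers": 1}, {"x": 0.5, "y": -23, "z": 0, "turn": 0, "fingers": 1}, {"x": 0, "y": -12, "z": 0, "turn": 0, "fingers": 1}, {"x": 0, "y": 0, "z": 20, "turn": 0, "fingers": 1}]}}

```text
clock: 35.4
position: [0.4532, 0.2277, 0.1429]
tcp_rot: [0.503, 0.864, 0.002, 0.001]
ft_force: [0.7, 0.8, -1.7]
gripper_width: 0.0464
grasp_force: 30.0
```

Request:
{"fn": "drive_tool", "kwargs": {"deltas": [{"x": 0, "y": 0, "z": 25, "turn": 0, "fingers": 1}, {"x": 0, "y": 0, "z": 18, "turn": 0, "fingers": 1}, {"x": 0, "y": 0, "z": 0, "turn": 0, "fingers": 1}, {"x": 0, "y": 0, "z": 0, "turn": 0, "fingers": 1}, {"x": 0, "y": 0, "z": 0, "turn": 0, "fingers": 1}, {"x": 0, "y": 0, "z": 0, "turn": 0, "fingers": 1}]}}

```text
clock: 35.9
position: [0.4548, 0.2286, 0.0982]
tcp_rot: [0.503, 0.864, 0.001, 0.001]
ft_force: [0.8, -0.5, -0.5]
gripper_width: 0.0466
grasp_force: 30.0
```

```bash
python3 -c "
from post import *
s=snap('wrist'); p,_,_=pose()
im=cv2.resize(s['pixels'].astype(np.uint8)[190:340,220:430],None,fx=3,fy=3); cv2.imwrite('pics/w13.png',im[...,::-1]); np.save('w13.npy',s,allow_pickle=True)
washer(s,p[0],p[1],.027,(172,16),p[2]+.008)
W=world(s); m=(W[...,2]>.07)&(W[...,2]<.088)&(np.hypot(W[...,0]-.453,W[...,1]-.228)<.025); print(m.sum(),W[m].mean(0) if m.any() else 0)
plan([(.4537,.228,.0481,29.5)])"
```

```text
washer 5109 c [455.2 225.9] r 27.5 z 0.1068 dir centroid 123.3 hole 389 dir 108.5 axis -59.7
161 [0.45273289 0.23086688 0.07635027]
at [0.4547 0.2286 0.0981] yaw 29.56 zz -1.0
x 0.0 y -1.2 z 50.0 turn 0.1
```

View pics/w13.png

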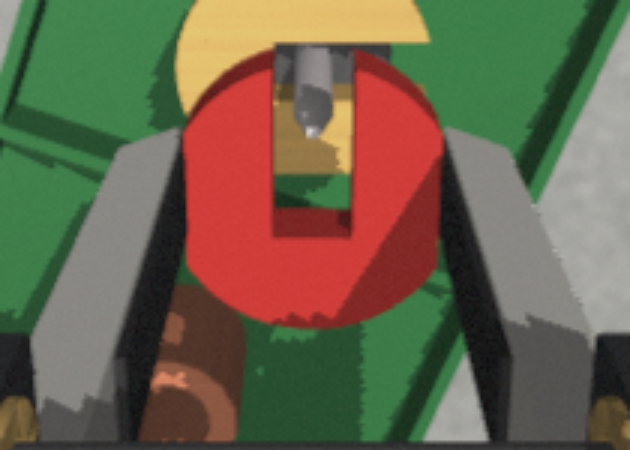

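The pin tip is at crop (312,133), centred in the red slot (273–352). The brass washer lies below, its slot across.

```bash
python3 -c "
from h import *
s=np.load('w13.npy',allow_pickle=True).item()
t=ray(s,324,234.3,.082)[:2]; e=ray(s,220+312/3,190+207/3,.092)[:2]; e2=ray(s,220+312/3,190+237/3,.104+.002)[:2]; print(t,e,e2)
tx=np.array([-.4935,.87]); ty=np.array([.87,.4935])
for q in(e,e2): print('tip ahead of closed end',1000*(t-q)@tx,1000*(t-q)@ty)"
```

```text
[0.45423032 0.22857114] [0.46004771 0.21826518] [0.45954765 0.21907182]
tip ahead of closed end 11.837057676585086 0.024866271097304774
tip ahead of closed end 10.888501275880612 0.06183751139447192
```

Request:
{"fn": "drive_tool", "kwargs": {"deltas": [{"x": 2, "y": -0.3, "z": 8, "turn": 0, "fingers": 1}, {"x": 0, "y": 0, "z": 8, "turn": 0, "fingers": 1}, {"x": 0, "y": 0, "z": 5, "turn": 0, "fingers": 1}, {"x": 0, "y": 0, "z": 0, "turn": 0, "fingers": 1}, {"x": 0, "y": 0, "z": 0, "turn": 0, "fingers": 1}, {"x": 0, "y": 0, "z": 0, "turn": 0, "fingers": 1}]}}

```text
clock: 36.45
position: [0.4526, 0.2296, 0.0758]
tcp_rot: [0.504, 0.864, -0.0, -0.0]
ft_force: [0.0, -0.0, -2.0]
gripper_width: 0.0466
grasp_force: 30.0
```

Request:
{"fn": "drive_tool", "kwargs": {"deltas": [{"x": 0, "y": 0, "z": 5, "turn": 0, "fingers": 1}, {"x": 0, "y": 0, "z": 8, "turn": 0, "fingers": 1}, {"x": 0, "y": 0, "z": 6, "turn": 0, "fingers": 1}, {"x": 0, "y": 0, "z": 4, "turn": 0, "fingers": 1}, {"x": 0, "y": 0, "z": 2, "turn": 0, "fingers": 1}, {"x": 0, "y": 0, "z": 0, "turn": 0, "fingers": 1}, {"x": 0, "y": 0, "z": 0, "turn": 0, "fingers": 1}, {"x": 0, "y": 0, "z": 0, "turn": 0, "fingers": 1}]}}

```text
clock: 37.12
position: [0.4528, 0.2298, 0.0511]
tcp_rot: [0.504, 0.864, 0.0, 0.0]
ft_force: [0.1, 0.1, -0.9]
gripper_width: 0.0466
grasp_force: 30.0
```

Request:
{"fn": "drive_tool", "kwargs": {"deltas": [{"x": 0, "y": 0, "z": 1, "turn": 0, "fingers": 1}, {"x": 0, "y": 0, "z": 1, "turn": 0, "fingers": 1}, {"x": 0, "y": 0, "z": 0.8, "turn": 0, "fingers": 1}, {"x": 0, "y": 0, "z": 0.6, "turn": 0, "fingers": 1}, {"x": 0, "y": 0, "z": 0, "turn": 0, "fingers": 1}, {"x": 0, "y": 0, "z": 0, "turn": 0, "fingers": 1}]}}

```text
clock: 37.62
position: [0.4526, 0.2298, 0.0479]
tcp_rot: [0.504, 0.864, 0.0, -0.0]
ft_force: [-1.6, -0.5, 2.3]
gripper_width: 0.0465
grasp_force: 30.0
```

Contact made at the expected height; releasing and backing away.

Request:
{"fn": "drive_tool", "kwargs": {"deltas": [{"x": 0, "y": 0, "z": 0, "turn": 0, "fingers": 0.2}, {"x": 0, "y": 0, "z": 0, "turn": 0, "fingers": 0.2}, {"x": 0, "y": 0, "z": 0, "turn": 0, "fingers": 0.2}, {"x": 0, "y": 0, "z": 0, "turn": 0, "fingers": 0.2}, {"x": 0, "y": 0, "z": 0, "turn": 0, "fingers": 0.2}, {"x": 0, "y": 0, "z": -5, "turn": 0, "fingers": 0.2}, {"x": 0, "y": 0, "z": -20, "turn": 0, "fingers": 0}, {"x": 0, "y": 0, "z": -30, "turn": 0, "fingers": 0}]}}

```text
clock: 38.28
position: [0.4508, 0.2288, 0.1015]
tcp_rot: [0.504, 0.864, -0.002, -0.001]
ft_force: [0.6, -1.3, 0.7]
gripper_width: 0.0851
grasp_force: 0.0
```

Request:
{"fn": "drive_tool", "kwargs": {"deltas": [{"x": 0, "y": 0, "z": -35, "turn": 0, "fingers": 0}, {"x": 0, "y": 0, "z": -35, "turn": 0, "fingers": 0}, {"x": 0, "y": 0, "z": -25, "turn": 0, "fingers": 0}, {"x": 0, "y": 0, "z": 0, "turn": 0, "fingers": 0}, {"x": 0, "y": 0, "z": 0, "turn": 0, "fingers": 0}, {"x": 0, "y": 0, "z": 0, "turn": 0, "fingers": 0}, {"x": 0, "y": 0, "z": 0, "turn": 0, "fingers": 0}]}}

```text
clock: 38.87
position: [0.4515, 0.2292, 0.1963]
tcp_rot: [0.503, 0.864, -0.001, -0.001]
ft_force: [0.4, -0.5, -0.1]
gripper_width: 0.0937
grasp_force: 0.0
```

```bash
python3 -c "
from post import *
s=snap('wrist'); save(s,'w14.png'); W=world(s)
washer(s,.4526,.2298,.027,(172,16),.056); post(s,0,0)
print(disc(W,.470,.1215,.044,.02))
s=snap('top'); W=world(s); print('piston',disc(W,.472,-.122,.059,.028,.005),'stub',disc(W,.497,-.229,.066,.021),'steel',disc(W,.5158,-.4444,.04,.02,.006))
"
```

```text
washer 1711 c [452.6 227.3] r 27.2 z 0.0567 dir centroid 124.0 hole 415 dir 108.4 axis -60.7
pin tip [0.15852158 0.23895303] foot (np.int64(107), array([0.4495, 0.2307, 0.0332]), ((452.10235595703125, 237.3772735595703), 29.362239837646484))
pin 1062 [0.45851336 0.22506704 0.05814084]
(np.int64(685), array([0.4679, 0.1228, 0.044 ]), ((468.5025939941406, 121.69161987304688), 19.949682235717773))
piston (np.int64(175), array([ 0.4725, -0.1235,  0.0593]), ((471.91107177734375, -123.15283203125), 27.926773071289062)) stub (np.int64(112), array([ 0.4987, -0.2305,  0.0661]), ((498.5621643066406, -230.1958465576172), 20.621063232421875)) steel (np.int64(72), array([ 0.5161, -0.4454,  0.0398]), ((516.0923461914062, -445.9974365234375), 20.01617431640625))
```

View pics/w14.png

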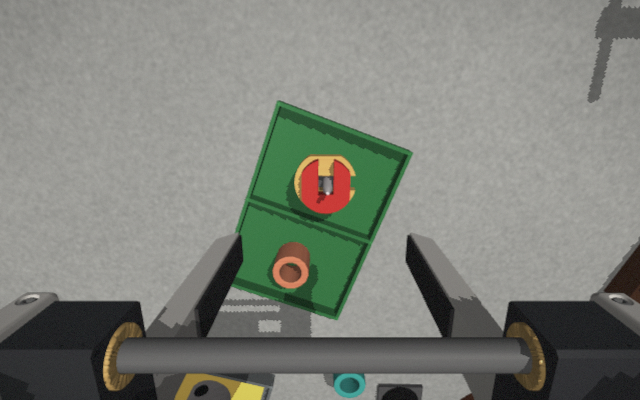

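Red lies on brass at (325,185) with the slots crossed and the pin in both, and the copper bush stands in its cell at (291,265). All measured heights match the expected ones, so I'm handing in.

```bash
python3 -c "
from rig import order; print(order.finish_job())"
```

```text
the job is handed in; nothing more can be done
None
```

Both kits are made up and handed in at about 39 s of the 123 s allowed. The final camera checks showed every part in place and the steel bush within about 2 mm of its start, but the hand-in gave no verdict.

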